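# Bottle a drilled stone core and latch the caddy gate

## Task

A thin drilled stone core lies in the white foam tray: lay it in the blue sloping rest with its red end uppermost and let go of it there, so that you can take it afresh by the red end. Then lower it, plain end first, into the one empty vial in the caddy until it stands on the bottom, neither dropping it in nor forcing it. Last, push the orange gate shut until its catch holds it, leaving the stones and the brush jar where they are.

Things in the scene. Friction and masses are not known exactly. Their poses are not given: they have to be found in the camera images.
- core: the drill core: grey stone rod, 10 mm diameter, 140 mm long, about 28 g, one end painted red over 12 mm. Origin at its middle; x axis along the rod towards the red end. It starts lying flat in the tray
- core_plain (a point): centre of the core's plain end face (70 mm from its middle)
- core_marked (a point): centre of the core's red end face (70 mm from its middle)
- tray: white foam tray, 250 x 250 mm outside, 24 mm high, walls and floor 8 mm thick, fixed. Origin at the centre of its underside. Core and two shards start in it; the shards lie in its two +x corners
- rest: sloping rest, fixed: plywood base 140 (x) x 60 (y) x 10 mm with two blue 90-degree V supports, open upwards, holding the core at 45 degrees, rising along the rest's +x. The V sides stand about 8 mm above the core's axis (square to it) and gape 30 mm; a post 20 mm wide carries the upper one from below. Origin at the centre of the base's underside
- rest_foot (a point): where the centre of the core's lower (plain) end lies, against an end stop, 26 mm above the table. Measured from here up along the core: V trough 0 to 22 mm, clear gap 22 to 86 mm, V fork 86 to 96 mm, then the core is free up to 140 mm
- rest_top (a point): where the centre of the core's upper (red) end then lies; 125 mm above the table, 99 mm along the rest's +x from rest_foot
- caddy: plywood caddy, fixed, open-topped: 120 (x) x 200 (y) mm outside, walls 8 mm thick, 60 mm high at the back (+x) and both sides, floor 8 mm, two dark rails 38 mm high along the vials. Origin at the centre of its underside; its open front (-x) is closed by the gate. Three vials stand on its floor in a row along y, 55 mm apart, at x = +5 mm, in any order
- vial: the empty vial: clear tube with a white lip ring, fixed upright on the caddy floor, 88 mm high, outside diameter 18 mm, bore 13 mm, flared over the top 14 mm to a 21 mm mouth, floor 6 mm thick. Origin at the centre of its underside, z up. The seated core stands 58 mm out of it
- vial_mouth (a point): centre of the empty vial's mouth, level with its rim (96 mm above the table)
- vial_floor (a point): centre of the inside bottom of the empty vial (14 mm above the table)
- full_a: a filled vial with a brown core inside and a black cap, fixed, 23 mm diameter at the cap, 98 mm high. Origin at the centre of its underside
- full_b: another filled, capped vial like full_a
- gate (a joint): angle of the orange gate (rad): 0 shut, growing as it swings out towards the caddy's -x; it stays where it is left. A sprung ball catch at its free edge pushes it back out (a few N) from about 0.09 to 0.04 rad, then snaps it to 0 and holds it
- gate_hinge (a point): point on the gate's upright hinge axis, mid height of the gate (37 mm above the table), at the caddy's -y front corner. The gate is a panel 8 mm thick, from 8 to 66 mm above the table, centred on the line from gate_hinge to gate_edge
- gate_edge (a point): middle of the gate's free edge, 172 mm from the hinge; shut, it lies at the caddy's +y front corner
- shard_a: loose slate shard, about 50 x 36 x 22 mm, in the tray. Origin at the centre of its underside. Leave alone
- shard_b: loose sandstone shard, about 46 x 40 x 24 mm, in the tray. Origin at the centre of its underside. Leave alone
- slab: loose broken stone, about 85 x 60 x 35 mm, on the table. Origin at the centre of its underside. Leave alone
- jar: loose blue jar, 56 mm diameter, 80 mm high, with a brush and a spatula standing in it up to about 120 mm. Origin at the centre of its underside. Leave alone
Mind the look-alikes: they are no part of the job. Several things have the shape of the core; the one meant has the colours described above.

How it is judged:
By the outcome, as a careful person would: the job done as asked, in the order asked, and still so for the second after the job is handed in, with the robot touching nothing.
It also fails if it takes over 72 s, if anything falls off the work surface, if the arm or the gripper's body presses on something with over 40 N, if the wrist force passes 120 N, or if a joint passes its speed limit or range.

## Robot

A 6-joint arm with a two-finger parallel gripper is mounted at the origin on the work surface. World frame = base frame: x ahead of the robot, y to its left, z up, the work surface at z = 0. Lengths are in m, angles in rad, forces in N, time in s.
With the tool pointing down it reaches from about 0.225 to 0.875 m from the base axis. Payload 3.4 kg.
Tool frame: the origin (TCP) lies at the very end of the fingers, on their centre line; the grasp point (between the pads) lies 19 mm behind it (grip_depth is the distance from the TCP to the grasp point, in m); x points along the fingers, z is the direction in which the jaws open and shut, and the axes are right-handed (so a half turn about x gives the same grasp; the last joint's range is limited). The gripper opens to 85 mm and grips with 20 to 120 N. Pads are 22 mm wide; open, the fingers measure 114 mm over their backs; the gripper's body (76 mm by 85 mm) begins 54 mm behind the grasp point. The pads swing forward as they close: fully open they stand 13 mm farther back than shut.
Start: joints at [1.098, 0.276, 1.505, -0, 1.361, -0.121], TCP at [0.198, 0.54, 0.195] pointing down, gripper open.
Joint ranges: [-2.89, 2.89], [-0.75, 2.08], [0.22, 2.7], [-1.18, 4.32], [0.11, 2.71], [-2.7, 2.7]. Speed limits (rad/s): [2.57, 2.57, 3.14, 3.14, 3.14, 3.14].

## Interface

Orientations are given as a unit quaternion [w, x, y, z].
In Python, from rig import get_state, get_image, sign_off, grip_depth gives the robot as it stands. The module is installed in compiled form; this text tells all that it offers.
- The arm moves only by the tool arm_command, never from a script. Its argument "series" is a list of rows, each an object with "dp": the shift along the tool's x, y, z scaled (see below), a list of three; "angular": the turn, a rotation vector about the tool's x, y, z scaled (see below), a list of three; "gripper": the finger opening in mm, from 0 to 85.4. A call has exactly 8 rows; each row shifts and turns the pose as measured when the row begins, along the tool's axes as they then stand; what a row does not reach is not made up. The controller multiplies each number of a shift by 0.12 m and each number of a turn by 90 degrees. A row lasts 1/8 s, in which the tool goes at most 62.5 mm and 10.7 degrees, less where a joint would pass 70% of its speed; a pose out of reach is approached as far as the arm can. A call with a number of a shift or a turn outside -1 to 1 is refused whole. A call with a gripper value outside its range is refused whole. The fingers move at their own pace and stop on an object; "grip_force" is the grip in N (left out, the last holds). Time passes only in rows, so rows that do not move let the fingers close, or fill a call up. It gives the time, the measured TCP pose, the force and the opening at its end, in the units of the state.
- get_state(): the state, without advancing time (a new reading comes with each control period).
- get_image(name): name is "scene" or "side" or "wrist"; returns a dict with "image" (384x512x3 uint8, blue, green, red), "depth" (384x512 float32, m along the optical axis (not along the pixel's ray), 0 where there is no reading), "mtx" (3x3 intrinsics, pixels), "view" (4x4, takes a point from world to camera coordinates); the wrist camera has in their place "mount" (4x4, takes a point from camera to tool coordinates, whose origin is the TCP and whose axes are the tool frame's). Camera axes: x right, y up, looking along -z (the intrinsics and any distortion apply to the point x, -y, -z); pixel columns grow to the right and rows downward; lengths in m; the calibration is good to about 2 mm. A picture is of the moment at which its call begins: read the wrist's pose just before it.
- sign_off(): hands the job in, once; it reports no verdict.
The state is a dict: "clock": time; "qpos": joint angles; "qd": joint speeds; "effort": joint torques, N m; "position": TCP position; "ee_rot": TCP orientation; "contact_force": force on the tool from outside, world axes, zero at the start; "moment": the same for the moment, N m; "width": finger opening in m.
Only numpy, scipy, OpenCV 4.12 (cv2) and the standard library are available. Lean on these libraries where they do the work, as an engineer would, in place of code of your own. Each camera call takes 0.05 s, during which the arm holds its last target. There are 200 camera calls.

## Working session

There is one attempt and no reset: what is moved stays moved. The work goes in short steps, Python scripts to look and compute and a tool call to move; the robot and the scene stay as the last step left them, time stands still between calls to the robot, and variables do not carry over. Pictures are saved under pics/ and viewed, about 8 in all and at most 12, crops included, and the job is handed in when it is done.

Besides the shell and the picture viewer there is one more tool, called after "Request:" by a JSON object that holds its "api" and its "payload", one argument or row to a line. arm_command: Moves the arm, as the interface text tells. Its arguments: {"type":"object","properties":{"series":{"type":"array","items":{"type":"object","properties":{"dp":{"type":"array","items":{"type":"number"}},"angular":{"type":"array","items":{"type":"number"}},"gripper":{"type":"number"}}}},"grip_force":{"type":"number"}},"required":["series"]}

```bash
mkdir -p pics
cat > h.py <<'E'
import numpy as np, cv2
from rig import get_state, get_image, sign_off, grip_depth
from scipy.spatial.transform import Rotation as R
def tool():
    s=get_state(); T=np.eye(4); q=s['ee_rot']; T[:3,:3]=R.from_quat([q[1],q[2],q[3],q[0]]).as_matrix(); T[:3,3]=s['position']; return T
def grab(n):
    T=tool(); d=get_image(n)
    d['c2w']=T@d['mount'] if n=='wrist' else np.linalg.inv(d['view'])
    return d
def pts(d,uv,depth):
    uv=np.array(uv,float).reshape(-1,2); K=d['mtx']
    x=(uv[:,0]-K[0,2])/K[0,0]; y=(uv[:,1]-K[1,2])/K[1,1]; z=np.asarray(depth)*np.ones(len(uv))
    p=np.c_[x*z,-y*z,-z,np.ones(len(uv))]
    return (p@d['c2w'].T)[:,:3]
def cloud(d):
    h,w=d['depth'].shape; u,v=np.meshgrid(np.arange(w),np.arange(h))
    return pts(d,np.c_[u.ravel(),v.ravel()],d['depth'].ravel()).reshape(h,w,3)
def plane(d,uv,z):
    o=d['c2w'][:3,3]; p=pts(d,uv,1.0); r=p-o
    return o+r*((z-o[2])/r[:,2])[:,None]
def proj(d,P):
    P=np.atleast_2d(P); c=(np.c_[P,np.ones(len(P))]@np.linalg.inv(d['c2w']).T)
    K=d['mtx']; return np.c_[K[0,0]*c[:,0]/-c[:,2]+K[0,2], K[1,1]*-c[:,1]/-c[:,2]+K[1,2]]
E
python3 - <<'E'
from h import *
s=get_state(); print(s, grip_depth)
for n in ['scene','side','wrist']:
    d=grab(n); print(n,d.keys() ,d['mtx'].tolist(), d['c2w'].round(3).tolist()); cv2.imwrite(f'pics/{n}0.png',d['image'])
    np.save(f'{n}0.npy',d,allow_pickle=True)
a=[cv2.imread(f'pics/{n}0.png') for n in ['scene','side']]
E
```

```text
{'clock': 0.0, 'qpos': array([ 1.09804417e+00,  2.76581246e-01,  1.50615849e+00, -5.95677868e-06,
        1.36070367e+00, -1.20978740e-01]), 'qd': array([-0.00075142, -0.00205935,  0.00055909,  0.00074641,  0.00051994,
        0.00029239]), 'effort': array([-2.64858099e-03, -4.16782093e+01, -2.45799333e+01, -3.21403068e-04,
        1.11230501e-02,  1.94734980e-05]), 'position': array([0.1978391 , 0.53924186, 0.19393752]), 'ee_rot': array([ 0.57919917, -0.40510438,  0.58035283,  0.40448653]), 'contact_force': array([1.10217586, 0.85880759, 0.87890727]), 'moment': array([ 0.01428635, -0.03482262,  0.01858487]), 'width': 0.08567029619249494} 0.0187
scene dict_keys(['image', 'depth', 'mtx', 'view', 'c2w']) [[369.3474779439791, 0.0, 258.07656379228774], [0.0, 369.3474779439791, 185.31654282858102], [0.0, 0.0, 1.0]] [[-0.873, -0.376, 0.311, 0.842], [0.488, -0.692, 0.532, 0.604], [0.015, 0.617, 0.787, 0.953], [0.0, 0.0, 0.0, 1.0]]
side dict_keys(['image', 'depth', 'mtx', 'view', 'c2w']) [[461.08088473431536, 0.0, 248.38480989949593], [0.0, 461.08088473431536, 188.13551854063223], [0.0, 0.0, 1.0]] [[0.684, 0.412, -0.602, -0.148], [-0.729, 0.373, -0.574, -0.571], [-0.012, 0.831, 0.555, 0.686], [0.0, 0.0, 0.0, 1.0]]
wrist dict_keys(['image', 'depth', 'mtx', 'mount', 'c2w']) [[276.283783830971, 0.0, 251.21687476649944], [0.0, 276.283783830971, 193.02655942261987], [0.0, 0.0, 1.0]] [[0.344, -0.898, -0.274, 0.128], [0.939, 0.329, 0.102, 0.566], [-0.001, -0.292, 0.956, 0.374], [0.0, 0.0, 0.0, 1.0]]
```

View pics/scene0.png

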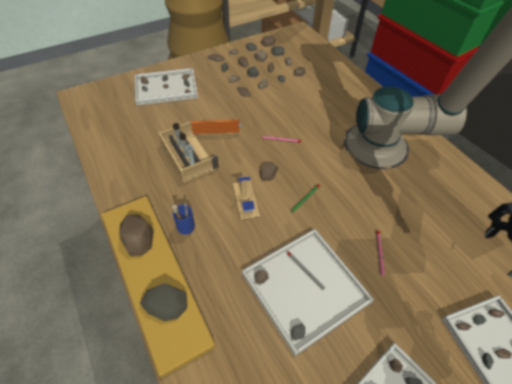

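View pics/side0.png

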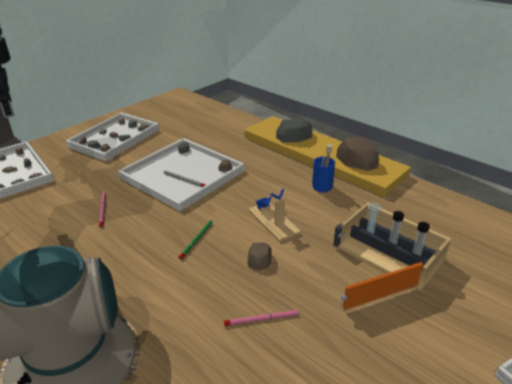

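Scene: core in the tray at about (305,270), rest at (246,197), caddy at (188,150), gate open at (215,127). Side: the leftmost vial (373,215) has a white lip and no black cap, so it is the empty one.

Run:
```python
from h import *
D={n:np.load(f'{n}0.npy',allow_pickle=True).item() for n in ['scene','side','wrist']}
def rep(name,d,m,zmin=-1,zmax=1):
    n,l,st,c=cv2.connectedComponentsWithStats(m.astype(np.uint8)); C=cloud(d)
    for i in range(1,n):
        if st[i,4]<6: continue
        P=C[(l==i)&(d['depth']>0)]
        if len(P)<4: continue
        print(name,st[i].tolist(),'c',c[i].round(1).tolist(),'med',np.median(P,0).round(3).tolist(),'lo',np.percentile(P,3,0).round(3).tolist(),'hi',np.percentile(P,97,0).round(3).tolist())
for n,d in D.items():
    h=cv2.cvtColor(d['image'],cv2.COLOR_BGR2HSV); H,S,V=[h[...,i].astype(int) for i in range(3)]
    rep(n+' red',d,((H<6)|(H>172))&(S>120)&(V>60))
    rep(n+' orange',d,(H>5)&(H<13)&(S>190)&(V>110))
    rep(n+' blue',d,(H>105)&(H<130)&(S>150)&(V>60))
def crop(d,x,y,w,h,k): return cv2.resize(d['image'][y:y+h,x:x+w],None,fx=k,fy=k,interpolation=cv2.INTER_CUBIC)
a=crop(D['side'],240,170,220,140,3.6)[:, :792]
b=crop(D['side'],150,150,100,60,3.6); c=crop(D['scene'],230,165,120,95,3.6)[:, :]; 
cv=np.zeros((96*1+504,800,3),np.uint8); cv[:504,:792]=a[:504]; 
cv2.imwrite('pics/a.png',cv)
q=np.zeros((600,800,3),np.uint8)
t=crop(D['scene'],155,110,120,120,5); q[:600,:600]=t; 
t=crop(D['side'],155,160,60,32,3); q[:96,600:780]=t
t=crop(D['scene'],275,240,60,60,3); q[100:280,600:780]=t
cv2.imwrite('pics/b.png',q)
```

```text
scene red [371, 14, 108, 81, 3722] c [417.2, 55.8] med [-1.008, -0.669, -0.325] lo [-1.136, -0.995, -0.458] hi [-0.972, -0.444, -0.215]
scene red [377, 232, 3, 3, 7] c [377.7, 233.0] med [0.245, 0.293, 0.009] lo [0.24, 0.288, 0.007] hi [0.247, 0.294, 0.013]
scene orange [196, 121, 42, 11, 290] c [219.4, 126.7] med [0.47, -0.311, 0.039] lo [0.419, -0.342, 0.021] hi [0.541, -0.286, 0.061]
scene blue [366, 53, 66, 43, 1028] c [392.6, 76.8] med [-0.994, -0.802, -0.537] lo [-1.024, -0.997, -0.621] hi [-0.971, -0.538, -0.484]
scene blue [245, 204, 4, 4, 11] c [246.1, 205.2] med [0.547, 0.031, 0.032] lo [0.541, 0.028, 0.028] hi [0.553, 0.035, 0.037]
side red [201, 184, 3, 2, 6] c [202.0, 184.5] med [0.509, 0.227, 0.015] lo [0.507, 0.221, 0.014] hi [0.511, 0.229, 0.018]
side red [99, 220, 4, 7, 24] c [100.5, 223.0] med [0.239, 0.29, 0.009] lo [0.235, 0.283, 0.002] hi [0.246, 0.301, 0.01]
side red [180, 254, 4, 4, 13] c [181.6, 255.4] med [0.296, 0.058, 0.009] lo [0.292, 0.054, 0.006] hi [0.302, 0.062, 0.01]
side red [224, 320, 7, 6, 33] c [227.2, 322.3] med [0.235, -0.146, 0.008] lo [0.23, -
[... 2018 characters left out ...]
ed [0.41, -0.293, 0.043] lo [0.406, -0.295, 0.04] hi [0.416, -0.29, 0.05]
side orange [346, 302, 7, 5, 12] c [348.2, 303.9] med [0.41, -0.292, 0.022] lo [0.405, -0.295, 0.017] hi [0.419, -0.29, 0.031]
side blue [313, 158, 21, 34, 540] c [322.7, 175.3] med [0.711, -0.016, 0.051] lo [0.702, -0.032, 0.01] hi [0.756, 0.02, 0.079]
side blue [276, 193, 6, 5, 9] c [279.0, 195.7] med [0.526, -0.026, 0.089] lo [0.516, -0.029, 0.084] hi [0.53, -0.023, 0.093]
side blue [257, 198, 13, 10, 77] c [262.8, 202.3] med [0.534, 0.036, 0.033] lo [0.524, 0.021, 0.021] hi [0.555, 0.048, 0.044]
wrist red [100, 246, 11, 8, 54] c [104.6, 249.5] med [0.239, 0.294, 0.01] lo [0.235, 0.289, 0.006] hi [0.245, 0.3, 0.012]
```

View pics/a.png

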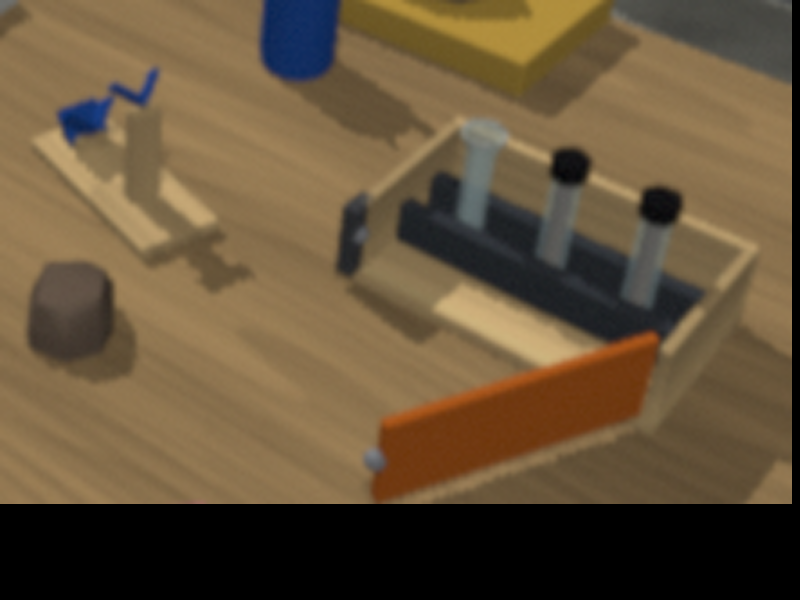

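View pics/b.png

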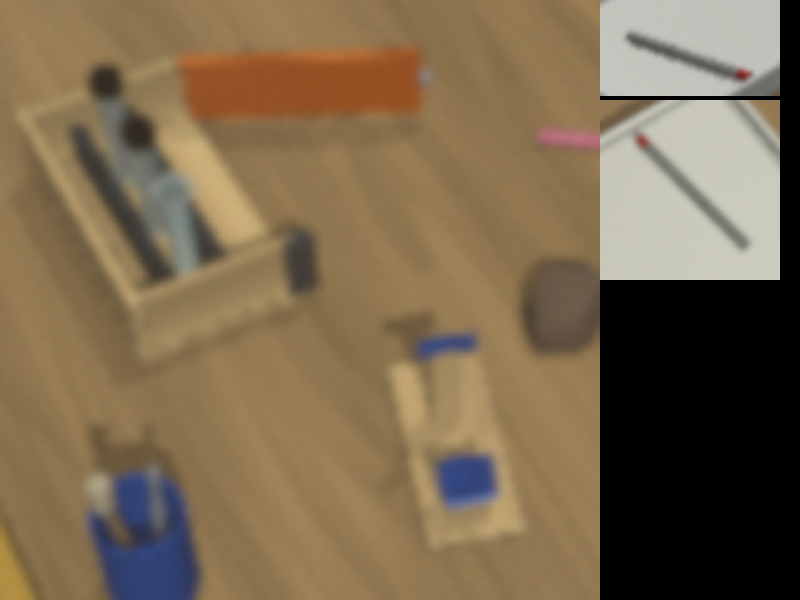

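```bash
cat >> h.py <<'E'
def rows(Rt,pt,n,verb=True,T=None):
    """n equal rows to the target pose, in the units of the moves"""
    T=tool() if T is None else T
    rv=(R.from_matrix(T[:3,:3]).inv()*R.from_matrix(Rt)).as_rotvec()
    st=R.from_rotvec(rv/n); Ri=R.from_matrix(T[:3,:3]); d=(np.array(pt)-T[:3,3])/n
    print('ang/row',(rv/n/(np.pi/2)).round(3).tolist(),'deg/row',np.degrees(np.linalg.norm(rv/n)).round(1),'mm/row',(1000*np.linalg.norm(d)).round(1))
    for i in range(n):
        dp=(Ri.inv().apply(d)/.12).round(3).tolist(); Ri=Ri*st
        if i==0 or np.linalg.norm(rv)>0.01: print(i,dp)
def frame(x,z):
    x=np.array(x,float); x/=np.linalg.norm(x); z=np.array(z,float); z-=x*(x@z); z/=np.linalg.norm(z)
    return np.c_[x,np.cross(z,x),z]
E
python3 - <<'E'
from h import *
D={n:np.load(f'{n}0.npy',allow_pickle=True).item() for n in ['scene','side']}
for n,(x,y,w,h) in {'scene':(283,246,46,48),'side':(160,166,48,24)}.items():
    d=D[n]; im=d['image'][y:y+h,x:x+w]; hs=cv2.cvtColor(im,cv2.COLOR_BGR2HSV)
    m=((hs[...,2]<140)|(hs[...,1]>100)).astype(np.uint8)
    k,l,st,c=cv2.connectedComponentsWithStats(m); i=1+st[1:,4].argmax(); v,u=np.nonzero(l==i)
    uv=np.c_[u+x,v+y]; P=plane(d,uv,0.013); c=np.median(P,0); _,_,V=np.linalg.svd(P-P.mean(0)); t=(P-P.mean(0))@V[0]
    print(n,len(uv),P.mean(0).round(4),V[0].round(3),'len',np.ptp(t).round(3),(P.mean(0)+V[0]*t.min()).round(3),(P.mean(0)+V[0]*t.max()).round(3))
print(tool().round(3))
E
```

```text
scene 134 [0.5004 0.2922 0.013 ] [ 0.187 -0.982 -0.   ] len 0.138 [0.489 0.354 0.013] [0.514 0.219 0.013]
side 159 [0.4963 0.2869 0.013 ] [-0.191  0.982  0.   ] len 0.139 [0.509 0.221 0.013] [0.482 0.358 0.013]
[[-0.001 -0.939  0.345  0.198]
 [-0.001  0.345  0.939  0.539]
 [-1.     0.    -0.001  0.194]
 [ 0.     0.     0.     1.   ]]
```

Run:
```python
from h import *
rows(frame([0,0,-1],[.982,.188,0]),[.496,.303,.2],8)
```

```text
ang/row [0.082, -0.0, 0.0] deg/row 7.4 mm/row 47.6
0 [-0.006, -0.376, -0.124]
1 [-0.006, -0.389, -0.075]
2 [-0.006, -0.396, -0.024]
3 [-0.006, -0.395, 0.027]
4 [-0.006, -0.389, 0.077]
5 [-0.006, -0.376, 0.127]
6 [-0.006, -0.356, 0.174]
7 [-0.006, -0.331, 0.218]
```

Request:
{"api": "arm_command", "payload": {
  "series": [
    {"dp": [-0.006,-0.376,-0.124],"angular": [0.082,0,0],"gripper": 40},
    {"dp": [-0.006,-0.389,-0.075],"angular": [0.082,0,0],"gripper": 40},
    {"dp": [-0.006,-0.396,-0.024],"angular": [0.082,0,0],"gripper": 40},
    {"dp": [-0.006,-0.395,0.027],"angular": [0.082,0,0],"gripper": 40},
    {"dp": [-0.006,-0.389,0.077],"angular": [0.082,0,0],"gripper": 40},
    {"dp": [-0.006,-0.376,0.127],"angular": [0.082,0,0],"gripper": 40},
    {"dp": [-0.006,-0.356,0.174],"angular": [0.082,0,0],"gripper": 40},
    {"dp": [-0.006,-0.331,0.218],"angular": [0.082,0,0],"gripper": 40}
  ]
}}

```text
clock: 1.15
position: [0.4983, 0.2942, 0.197]
ee_rot: [0.703, -0.058, 0.706, 0.056]
contact_force: [0.2, 0.4, -0.2]
width: 0.0401
```

Run:
```python
from h import *
d=grab('wrist'); print(tool().round(4)); np.save('w1.npy',d,allow_pickle=True); cv2.imwrite('pics/w1.png',cv2.resize(d['image'],(800,600),interpolation=cv2.INTER_CUBIC))
```

```text
[[ 1.600e-03 -1.547e-01  9.880e-01  5.040e-01]
 [-7.000e-03  9.879e-01  1.547e-01  2.897e-01]
 [-1.000e+00 -7.100e-03  5.000e-04  1.968e-01]
 [ 0.000e+00  0.000e+00  0.000e+00  1.000e+00]]
```

View pics/w1.png

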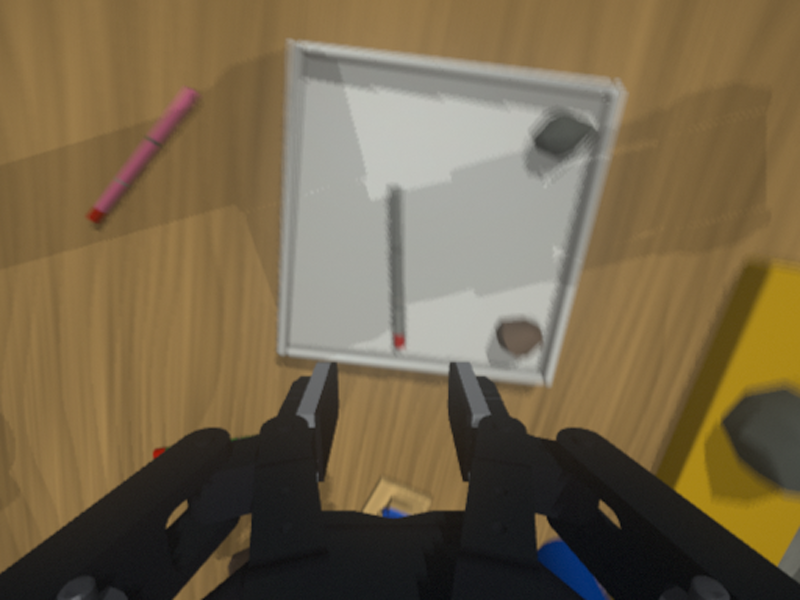

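Wrist view: the core runs from (395,185), plain end, to (400,345), red end, in the 800x600 picture; the shards are clear of it.

```bash
cat >> h.py <<'E'
def rod(d,box,z,vmax=115):
    x,y,w,h=box; im=d['image'][y:y+h,x:x+w]; hs=cv2.cvtColor(im,cv2.COLOR_BGR2HSV)
    m=((hs[...,2]<vmax)|(hs[...,1]>110)).astype(np.uint8)
    k,l,st,c=cv2.connectedComponentsWithStats(m); i=1+st[1:,4].argmax(); v,u=np.nonzero(l==i)
    P=plane(d,np.c_[u+x,v+y],z); c=P.mean(0); V=np.linalg.svd(P-c)[2][0]; t=(P-c)@V; s=((P-c)@np.cross(V,[0,0,1]))
    print(len(u),'c',c.round(4),'dir',V.round(3),'len',np.ptp(t).round(3),'wid',np.ptp(s).round(3),(c+V*t.min()).round(4),(c+V*t.max()).round(4))
    return c,V
E
python3 - <<'E'
from h import *
d=grab('wrist'); print(tool().round(4))
cv2.imwrite('pics/w2.png',d['image'])
P=cloud(d); hs=cv2.cvtColor(d['image'],cv2.COLOR_BGR2HSV)
for z in (.013,):
  for vm in (100,115,130): rod(d,(225,100,70,126),z,vm)
print(P[150:200:10,240:260:5].round(3).tolist())
E
```

```text
[[-0.0019 -0.1595  0.9872  0.5012]
 [-0.0043  0.9872  0.1595  0.292 ]
 [-1.     -0.004  -0.0025  0.1967]
 [ 0.      0.      0.      1.    ]]
152 c [0.4941 0.297  0.013 ] dir [-0.196  0.981 -0.   ] len 0.114 wid 0.009 [0.5063 0.2361 0.013 ] [0.484  0.3475 0.013 ]
663 c [0.4978 0.2917 0.013 ] dir [-0.202  0.979 -0.   ] len 0.139 wid 0.01 [0.5125 0.2202 0.013 ] [0.4845 0.3563 0.013 ]
885 c [0.4977 0.2925 0.013 ] dir [-0.2   0.98 -0.  ] len 0.14 wid 0.013 [0.5125 0.2202 0.013 ] [0.4844 0.3575 0.013 ]
[[[0.486, 0.308, 0.009], [0.492, 0.311, 0.018], [0.499, 0.312, 0.017], [0.505, 0.311, 0.008]], [[0.488, 0.295, 0.008], [0.494, 0.298, 0.016], [0.501, 0.299, 0.017], [0.507, 0.298, 0.01]], [[0.49, 0.282, 0.009], [0.496, 0.284, 0.014], [0.503, 0.286, 0.018], [0.51, 0.285, 0.01]], [[0.492, 0.268, 0.008], [0.498, 0.269, 0.009], [0.505, 0.272, 0.018], [0.512, 0.271, 0.008]], [[0.494, 0.253, 0.008], [0.5, 0.255, 0.009], [0.507, 0.258, 0.017], [0.514, 0.257, 0.01]]]
```

Run:
```python
from h import *
rows(frame([0,0,-1],[.98,.2,0]),[.4953,.3041,.05],5)
```

```text
ang/row [-0.005, -0.0, 0.0] deg/row 0.5 mm/row 29.5
0 [0.244, 0.022, -0.006]
1 [0.244, 0.022, -0.006]
2 [0.244, 0.022, -0.006]
3 [0.244, 0.022, -0.006]
4 [0.244, 0.022, -0.006]
```

Request:
{"api": "arm_command", "payload": {
  "series": [
    {"dp": [0.244,0.022,-0.006],"angular": [-0.005,0,0],"gripper": 40},
    {"dp": [0.244,0.022,-0.006],"angular": [-0.005,0,0],"gripper": 40},
    {"dp": [0.244,0.022,-0.006],"angular": [-0.005,0,0],"gripper": 40},
    {"dp": [0.244,0.022,-0.006],"angular": [-0.005,0,0],"gripper": 40},
    {"dp": [0.244,0.022,-0.006],"angular": [-0.005,0,0],"gripper": 40},
    {"dp": [0,0,0],"angular": [0,0,0],"gripper": 40},
    {"dp": [0,0,0],"angular": [0,0,0],"gripper": 40},
    {"dp": [0,0,0],"angular": [0,0,0],"gripper": 40}
  ]
}}

```text
clock: 2.25
position: [0.4934, 0.3062, 0.0475]
ee_rot: [0.703, -0.073, 0.704, 0.071]
contact_force: [0.1, 0.1, 0.7]
width: 0.0398
```

Run:
```python
from h import *
print(tool().round(4))
rows(frame([0,0,-1],[.98,.2,0]),[.4953,.3041,.0095],4)
d=grab('wrist');rod(d,(225,40,80,200),.013)
cv2.imwrite('pics/w3.png',d['image'])
```

```text
[[-0.0022 -0.2025  0.9793  0.4934]
 [-0.0018  0.9793  0.2025  0.3062]
 [-1.     -0.0013 -0.0026  0.0475]
 [ 0.      0.      0.      1.    ]]
ang/row [0.0, -0.0, 0.0] deg/row 0.1 mm/row 9.5
0 [0.079, -0.005, 0.003]
1491 c [0.4925 0.3183 0.013 ] dir [-0.195  0.981 -0.   ] len 0.084 wid 0.013 [0.501  0.2757 0.013 ] [0.4846 0.3579 0.013 ]
```

Request:
{"api": "arm_command", "payload": {
  "series": [
    {"dp": [0.079,-0.005,0.003],"angular": [0,0,0],"gripper": 40},
    {"dp": [0.079,-0.005,0.003],"angular": [0,0,0],"gripper": 40},
    {"dp": [0.079,-0.005,0.003],"angular": [0,0,0],"gripper": 40},
    {"dp": [0.07,-0.005,0.003],"angular": [0,0,0],"gripper": 40},
    {"dp": [0,0,0],"angular": [0,0,0],"gripper": 40},
    {"dp": [0,0,0],"angular": [0,0,0],"gripper": 40},
    {"dp": [0,0,0],"angular": [0,0,0],"gripper": 40},
    {"dp": [0,0,0],"angular": [0,0,0],"gripper": 40}
  ]
}}

```text
clock: 3.3
position: [0.4968, 0.3043, 0.0096]
ee_rot: [0.704, -0.072, 0.703, 0.072]
contact_force: [-0.1, 0.7, 0.3]
width: 0.0405
```

Now close, then lift.

Request:
{"api": "arm_command", "payload": {
  "grip_force": 40,
  "series": [
    {"dp": [0,0,0],"angular": [0,0,0],"gripper": 0},
    {"dp": [0,0,0],"angular": [0,0,0],"gripper": 0},
    {"dp": [0,0,0],"angular": [0,0,0],"gripper": 0},
    {"dp": [0,0,0],"angular": [0,0,0],"gripper": 0},
    {"dp": [0,0,0],"angular": [0,0,0],"gripper": 0},
    {"dp": [0,0,0],"angular": [0,0,0],"gripper": 0},
    {"dp": [0,0,0],"angular": [0,0,0],"gripper": 0},
    {"dp": [0,0,0],"angular": [0,0,0],"gripper": 0}
  ]
}}

```text
clock: 4.3
position: [0.497, 0.3044, 0.0101]
ee_rot: [0.704, -0.072, 0.703, 0.072]
contact_force: [0.6, 0.4, -0.9]
width: -0.0002
```

Request:
{"api": "arm_command", "payload": {
  "series": [
    {"dp": [-0.1,0,0],"angular": [0,0,0],"gripper": 0},
    {"dp": [-0.25,0,0],"angular": [0,0,0],"gripper": 0},
    {"dp": [-0.35,0,0],"angular": [0,0,0],"gripper": 0},
    {"dp": [-0.35,0,0],"angular": [0,0,0],"gripper": 0},
    {"dp": [-0.35,0,0],"angular": [0,0,0],"gripper": 0},
    {"dp": [-0.35,0,0],"angular": [0,0,0],"gripper": 0},
    {"dp": [0,0,0],"angular": [0,0,0],"gripper": 0},
    {"dp": [0,0,0],"angular": [0,0,0],"gripper": 0}
  ]
}}

```text
clock: 5.3
position: [0.4964, 0.3044, 0.2319]
ee_rot: [0.705, -0.071, 0.702, 0.072]
contact_force: [0.2, 0.0, 0.1]
width: 0.0001
```

Run:
```python
from h import *
d=grab('wrist'); print(tool().round(4),get_state()['width']); np.save('w4.npy',d,allow_pickle=True); cv2.imwrite('pics/w4.png',cv2.resize(d['image'],(800,600),interpolation=cv2.INTER_CUBIC))
```

```text
[[ 5.800e-03 -2.021e-01  9.793e-01  4.966e-01]
 [ 1.900e-03  9.794e-01  2.021e-01  3.045e-01]
 [-1.000e+00  7.000e-04  6.000e-03  2.320e-01]
 [ 0.000e+00  0.000e+00  0.000e+00  1.000e+00]] -0.00015261851469636467
```

View pics/w4.png

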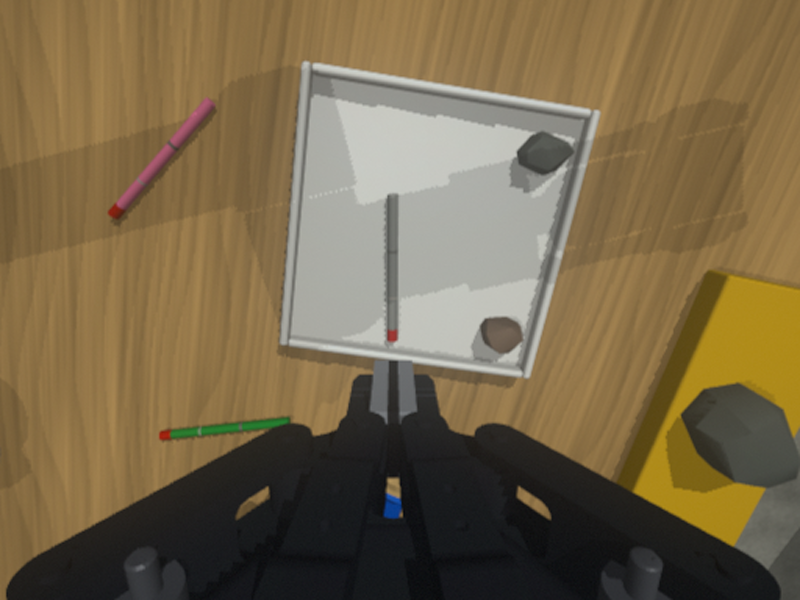

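The fingers closed to 0, so the core was missed; it lies still in the tray at (392,195)–(392,340). Checking whether the tips or the core location are off.

Run:
```python
from h import *
d=np.load('w4.npy',allow_pickle=True).item()
k=800/512
T=tool()
for dx in (-.02,-.01,0,.01): print(dx,(proj(d,T[:3,3]+T[:3,0]*dx)*k).round(1))
rod(d,(235,110,40,115),.013)
print('tcp xy proj on z=.013',(proj(d,[T[0,3],T[1,3],.013])*k).round(1))
P=cloud(d); T=T; Q=(P-T[:3,3])@T[:3,:3]
m=(abs(Q[...,2])<.02)&(abs(Q[...,1])<.03)&(abs(Q[...,0])<.08)&(d['depth']>0); print('finger tip x range',np.percentile(Q[m],[0,50,98,100],axis=0).round(4), m.sum())
```

```text
-0.02 [[393.7 364.1]]
-0.01 [[393.7 354. ]]
0 [[393.7 344.9]]
0.01 [[393.6 336.7]]
378 c [0.4975 0.2944 0.013 ] dir [ 0.201 -0.979 -0.   ] len 0.14 wid 0.009 [0.4848 0.3565 0.013 ] [0.5131 0.219  0.013 ]
tcp xy proj on z=.013 [[392. 254.]]
finger tip x range [[-0.08   -0.011  -0.019 ]
 [-0.0645  0.0108 -0.0001]
 [-0.0433  0.0127  0.0129]
 [-0.0402  0.0139  0.02  ]] 2095
```

```bash
python3 - <<'E'
from h import *
d=np.load('w4.npy',allow_pickle=True).item(); T=tool(); P=cloud(d); Q=(P-T[:3,3])@T[:3,:3]
for v in range(222,262,3): print(v,d['depth'][v,246].round(3),Q[v,246].round(3),d['image'][v,246], d['depth'][v,258].round(3),Q[v,258].round(3))
E
python3 -c "
import cv2;a=cv2.imread('pics/w3.png');a=a[100:384,130:390];cv2.imwrite('pics/w3c.png',cv2.resize(a,None,fx=2.1,fy=2.1))"
```

```text
222 0.435 [ 0.223 -0.095 -0.009] [154 159 159] 0.436 [ 0.223 -0.096  0.01 ]
225 0.423 [ 0.211 -0.095 -0.009] [169 176 176] 0.43 [ 0.217 -0.098  0.01 ]
228 0.42 [ 0.206 -0.098 -0.009] [188 194 193] 0.422 [ 0.208 -0.099  0.01 ]
231 0.153 [-0.04   0.011 -0.003] [110 109 107] 0.15 [-0.042  0.012  0.003]
234 0.148 [-0.045  0.011 -0.003] [111 110 108] 0.147 [-0.045  0.011  0.003]
237 0.143 [-0.05   0.012 -0.003] [110 109 107] 0.144 [-0.049  0.012  0.003]
240 0.141 [-0.053  0.011 -0.003] [109 107 107] 0.141 [-0.052  0.011  0.003]
243 0.138 [-0.056  0.011 -0.003] [108 107 105] 0.139 [-0.055  0.011  0.003]
246 0.134 [-0.06   0.012 -0.003] [110 108 107] 0.135 [-0.058  0.011  0.003]
249 0.132 [-0.062  0.011 -0.003] [107 106 105] 0.132 [-0.061  0.011  0.003]
252 0.129 [-0.065  0.012 -0.003] [107 106 104] 0.128 [-0.066  0.012  0.003]
255 0.127 [-0.067  0.011 -0.003] [107 106 104] 0.126 [-0.067  0.011  0.003]
258 0.124 [-0.07   0.011 -0.003] [106 105 103] 0.125 [-0.069  0.011  0.003]
261 0.119 [-0.074  0.012 -0.003] [107 105 102] 0.121 [-0.073  0.012  0.003]
```

View pics/w3c.png

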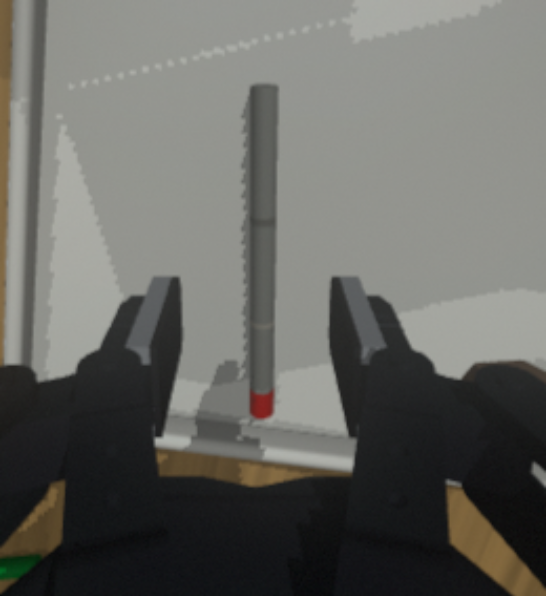

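The depth image shows the real fingertips about 40 mm short of the reported TCP (the pad width and the 40 mm opening agree with that depth), so I closed above the core. I will plan with that measured tip offset and confirm it by touch.

```bash
cat >> h.py <<'E'
OFF=0.040
def tip(): T=tool(); return T[:3,3]-OFF*T[:3,0]
def trows(Rt,ptip,n):
    """rows so that the true finger tips end at ptip, tip path straight"""
    T=tool(); rv=(R.from_matrix(T[:3,:3]).inv()*R.from_matrix(Rt)).as_rotvec(); st=R.from_rotvec(rv/n)
    p0=tip(); Ri=R.from_matrix(T[:3,:3]); P=T[:3,3]; mx=0
    print('ang/row',(rv/n/(np.pi/2)).round(3).tolist(),'deg/row',np.degrees(np.linalg.norm(rv/n)).round(1))
    for i in range(n):
        Rn=Ri*st; Pn=p0+(np.array(ptip)-p0)*(i+1)/n+OFF*Rn.as_matrix()[:,0]
        dp=Ri.inv().apply(Pn-P)/.12
        if i==0 or np.linalg.norm(rv)>.02: print(i,dp.round(3).tolist(),'mm',(120*np.linalg.norm(dp)).round(0))
        Ri=Rn; P=Pn
E
python3 - <<'E'
from h import *
trows(frame([0,0,-1],[.98,.2,0]),[.4953,.3036,.035],6)
E
```

```text
ang/row [0.0, 0.001, -0.0] deg/row 0.1
0 [0.329, -0.001, -0.004] mm 40.0
```

Request:
{"api": "arm_command", "payload": {
  "series": [
    {"dp": [0.329,-0.001,-0.004],"angular": [0,0,0],"gripper": 40},
    {"dp": [0.329,-0.001,-0.004],"angular": [0,0,0],"gripper": 40},
    {"dp": [0.329,-0.001,-0.004],"angular": [0,0,0],"gripper": 40},
    {"dp": [0.329,-0.001,-0.004],"angular": [0,0,0],"gripper": 40},
    {"dp": [0.329,-0.001,0],"angular": [0,0,0],"gripper": 40},
    {"dp": [0.2,0,0],"angular": [0,0,0],"gripper": 40},
    {"dp": [0,0,0],"angular": [0,0,0],"gripper": 40},
    {"dp": [0,0,0],"angular": [0,0,0],"gripper": 40}
  ]
}}

```text
clock: 6.35
position: [0.4889, 0.3005, -0.004]
ee_rot: [0.7, -0.073, 0.707, 0.07]
contact_force: [0.5, -0.0, 1.0]
width: 0.0396
```

Run:
```python
from h import *
T=tool(); d=grab('wrist'); print(T.round(4),get_state()['contact_force'].round(1))
P=cloud(d); Q=(P-T[:3,3])@T[:3,:3]
m=(abs(abs(Q[...,2])-.024)<.008)&(abs(Q[...,1]-.011)<.004)&(d['depth']>0); print(np.percentile(Q[m],[50,95,99,100],axis=0).round(4),m.sum())
trows(frame([0,0,-1],[.98,.2,0]),[.4953,.3036,.010],4)
```

```text
[[-0.0089 -0.202   0.9793  0.4889]
 [-0.0048  0.9794  0.2019  0.3005]
 [-0.9999 -0.0029 -0.0097 -0.004 ]
 [ 0.      0.      0.      1.    ]] [-0.1 -0.3 -0.2]
[[-0.0803  0.0117  0.0171]
 [-0.0128  0.0137  0.0301]
 [-0.0122  0.0145  0.0316]
 [-0.011   0.015   0.032 ]] 4582
ang/row [0.0, -0.002, 0.0] deg/row 0.1
0 [0.054, 0.004, 0.015] mm 7.0
```

Request:
{"api": "arm_command", "payload": {
  "series": [
    {"dp": [0.054,0.004,0.015],"angular": [0,-0.002,0],"gripper": 40},
    {"dp": [0.054,0.004,0.015],"angular": [0,-0.002,0],"gripper": 40},
    {"dp": [0.04,0.004,0.015],"angular": [0,-0.002,0],"gripper": 40},
    {"dp": [0.03,0.004,0.01],"angular": [0,-0.002,0],"gripper": 40},
    {"dp": [0,0,0],"angular": [0,0,0],"gripper": 40},
    {"dp": [0,0,0],"angular": [0,0,0],"gripper": 20},
    {"dp": [0,0,0],"angular": [0,0,0],"gripper": 20},
    {"dp": [0,0,0],"angular": [0,0,0],"gripper": 20}
  ]
}}

```text
clock: 7.4
position: [0.4974, 0.3049, -0.0237]
ee_rot: [0.707, -0.072, 0.7, 0.072]
contact_force: [-0.3, 0.4, -1.0]
width: 0.0199
```

Run:
```python
from h import *
T=tool(); print(T[:3,3].round(4),tip().round(4),get_state()['contact_force'].round(1),get_state()['width']); d=grab('wrist'); cv2.imwrite('pics/w5.png',d['image'])
```

```text
[ 0.4974  0.3049 -0.0237] [0.497  0.3049 0.0163] [-0.3  0.4 -1. ] 0.019919482121010364
```

Request:
{"api": "arm_command", "payload": {
  "series": [
    {"dp": [0.03,0,0],"angular": [0,0,0],"gripper": 20},
    {"dp": [0.025,0,0],"angular": [0,0,0],"gripper": 20},
    {"dp": [0,0,0],"angular": [0,0,0],"gripper": 20},
    {"dp": [0,0,0],"angular": [0,0,0],"gripper": 20},
    {"dp": [0,0,0],"angular": [0,0,0],"gripper": 20},
    {"dp": [0,0,0],"angular": [0,0,0],"gripper": 20},
    {"dp": [0,0,0],"angular": [0,0,0],"gripper": 20},
    {"dp": [0,0,0],"angular": [0,0,0],"gripper": 20}
  ]
}}

```text
clock: 8.45
position: [0.4978, 0.3051, -0.0282]
ee_rot: [0.707, -0.072, 0.7, 0.072]
contact_force: [-0.5, 1.0, 3.3]
width: 0.0199
```

Run:
```python
from h import *
T=tool(); print(T.round(4),tip().round(4),get_state()['contact_force'].round(1),get_state()['width'])
```

```text
[[ 1.050e-02 -2.021e-01  9.793e-01  4.978e-01]
 [ 8.000e-04  9.794e-01  2.021e-01  3.051e-01]
 [-9.999e-01 -1.400e-03  1.050e-02 -2.820e-02]
 [ 0.000e+00  0.000e+00  0.000e+00  1.000e+00]] [0.4974 0.305  0.0118] [-0.5  1.   3.3] 0.019859978953925328
```

Request:
{"api": "arm_command", "payload": {
  "grip_force": 40,
  "series": [
    {"dp": [0,0,0],"angular": [0,0,0],"gripper": 0},
    {"dp": [0,0,0],"angular": [0,0,0],"gripper": 0},
    {"dp": [0,0,0],"angular": [0,0,0],"gripper": 0},
    {"dp": [0,0,0],"angular": [0,0,0],"gripper": 0},
    {"dp": [0,0,0],"angular": [0,0,0],"gripper": 0},
    {"dp": [-0.05,0,0],"angular": [0,0,0],"gripper": 0},
    {"dp": [-0.2,0,0],"angular": [0,0,0],"gripper": 0},
    {"dp": [-0.3,0,0],"angular": [0,0,0],"gripper": 0}
  ]
}}

```text
clock: 9.45
position: [0.4932, 0.3033, 0.0361]
ee_rot: [0.703, -0.073, 0.703, 0.07]
contact_force: [1.5, -0.6, 0.2]
width: 0.0078
```

Request:
{"api": "arm_command", "payload": {
  "series": [
    {"dp": [-0.35,0,0],"angular": [0,0,0],"gripper": 0},
    {"dp": [-0.35,0,0],"angular": [0,0,0],"gripper": 0},
    {"dp": [-0.35,0,0],"angular": [0,0,0],"gripper": 0},
    {"dp": [-0.35,0,0],"angular": [0,0,0],"gripper": 0},
    {"dp": [0,0,0],"angular": [0,0,0],"gripper": 0},
    {"dp": [0,0,0],"angular": [0,0,0],"gripper": 0},
    {"dp": [0,0,0],"angular": [0,0,0],"gripper": 0},
    {"dp": [0,0,0],"angular": [0,0,0],"gripper": 0}
  ]
}}

```text
clock: 10.45
position: [0.4926, 0.3035, 0.2093]
ee_rot: [0.704, -0.073, 0.703, 0.07]
contact_force: [0.1, -0.2, 0.3]
width: 0.0082
```

Run:
```python
from h import *
T=tool(); d=grab('wrist'); s=grab('scene'); si=grab('side'); print(T.round(4),get_state()['width'])
for n,x in zip(['w6','sc6','si6'],[d,s,si]): np.save(n+'.npy',x,allow_pickle=True)
q=np.zeros((600,800,3),np.uint8); q[:384,:512]=d['image']
c=s['image'][180:310,230:380]; q[384:600,:250]=cv2.resize(c,(250,216)); 
c=si['image'][100:220,130:290]; q[384:600,260:548]=cv2.resize(c,(288,216))
c=d['image'][100:240,190:300]; q[:382,515:800]=cv2.resize(c,(285,382))
cv2.imwrite('pics/m6.png',q)
P=cloud(d); Q=(P-T[:3,3])@T[:3,:3]
for u in (240,246,252,258):
  print(u,[Q[v,u].round(3).tolist() for v in range(120,240,10)])
```

```text
[[ 8.000e-04 -2.017e-01  9.795e-01  4.926e-01]
 [-3.600e-03  9.794e-01  2.017e-01  3.035e-01]
 [-1.000e+00 -3.700e-03  0.000e+00  2.093e-01]
 [ 0.000e+00  0.000e+00  0.000e+00  1.000e+00]] 0.008201233606534391
240 [[0.201, 0.061, -0.015], [0.201, 0.048, -0.016], [0.199, 0.035, -0.016], [0.2, 0.021, -0.016], [0.199, 0.007, -0.016], [0.2, -0.007, -0.016], [0.2, -0.022, -0.016], [0.2, -0.036, -0.016], [0.2, -0.052, -0.017], [0.2, -0.067, -0.017], [0.2, -0.083, -0.017], [0.187, -0.093, -0.017]]
246 [[0.2, 0.061, -0.007], [0.199, 0.048, -0.007], [0.2, 0.035, -0.008], [0.2, 0.021, -0.008], [-0.047, 0.051, -0.003], [-0.047, 0.047, -0.003], [-0.047, 0.041, -0.003], [-0.046, 0.036, -0.003], [-0.047, 0.031, -0.003], [-0.047, 0.026, -0.003], [-0.046, 0.02, -0.003], [-0.047, 0.014, -0.003]]
252 [[0.2, 0.061, 0.001], [0.199, 0.048, 0.001], [0.201, 0.034, 0.001], [0.201, 0.021, 0.001], [-0.046, 0.051, 0.0], [-0.047, 0.046, 0.0], [-0.047, 0.041, 0.0], [-0.046, 0.036, 0.0], [-0.047, 0.031, 0.0], [-0.046, 0.025, 0.0], [-0.047, 0.02, 0.0], [-0.047, 0.014, 0.0]]
258 [[0.201, 0.061, 0.009], [0.201, 0.048, 0.009], [0.2, 0.035, 0.009], [0.2, 0.021, 0.009], [-0.046, 0.051, 0.003], [-0.046, 0.046, 0.003], [-0.044, 0.041, 0.003], [-0.046, 0.036, 0.003], [-0.045, 0.03, 0.003], [-0.046, 0.025, 0.003], [-0.046, 0.02, 0.003], [-0.045, 0.014, 0.003]]
```

View pics/m6.png

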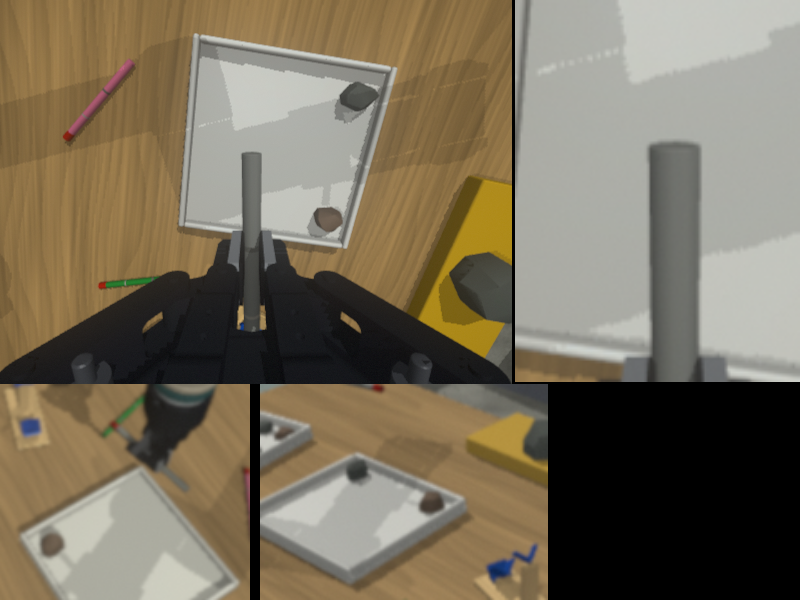

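The core is held, plain end pointing towards the tray (250,152). Now the rest, from base corners in scene and side views plus the blue supports' depth.

Run:
```python
from h import *
S=np.load('scene0.npy',allow_pickle=True).item(); I=np.load('side0.npy',allow_pickle=True).item()
cs=np.array([(388,368),(480,352),(522,528),(432,545)])/5+[155,110]-.4
print('scene base', plane(S,cs,.01).round(3).tolist())
ci=np.array([(34,142),(147,250),(216,220)])/3.6+[240,170]-.4
print('side base', plane(I,ci,.01).round(3).tolist())
for n,d,b in (('scene',S,(225,165,40,50)),('side',I,(250,183,40,30))):
    x,y,w,h=b; hs=cv2.cvtColor(d['image'],cv2.COLOR_BGR2HSV); m=np.zeros(hs.shape[:2],bool)
    m[y:y+h,x:x+w]=((hs[...,0]>102)&(hs[...,0]<130)&(hs[...,1]>100))[y:y+h,x:x+w]
    k,l,st,c=cv2.connectedComponentsWithStats(m.astype(np.uint8)); P=cloud(d)
    for i in range(1,k):
        if st[i,4]>5: q=P[(l==i)&(d['depth']>0)]; print(n,st[i],q.min(0).round(3),q.max(0).round(3),np.median(q,0).round(3))
# caddy / vial from clouds: plywood & caps
P=np.r_[cloud(S)[S['depth']>0],cloud(I)[I['depth']>0]]
for z0,z1 in ((.008,.013),):
    q=P[(abs(P[:,0]-.54)<.08)&(abs(P[:,1])<.1)&(P[:,2]>.0075)&(P[:,2]<.0125)]
    print('base top pts',len(q)); r=cv2.minAreaRect((q[:,:2]*1000).astype(np.float32)); print(r, cv2.boxPoints(r).round(0).tolist())
```

```text
scene base [[0.539, -0.082, 0.01], [0.48, -0.065, 0.01], [0.523, 0.069, 0.01], [0.577, 0.053, 0.01]]
side base [[0.518, 0.063, 0.01], [0.482, -0.068, 0.01], [0.535, -0.081, 0.01]]
scene [240 178   9   2  11] [ 0.515 -0.028  0.086] [ 0.539 -0.015  0.098] [ 0.526 -0.023  0.092]
scene [243 202  10   8  67] [0.529 0.022 0.024] [0.557 0.048 0.044] [0.542 0.035 0.033]
side [271 190  12   9  28] [ 0.508 -0.03   0.083] [ 0.539 -0.015  0.097] [ 0.521 -0.024  0.091]
side [257 198  14  11  96] [ 0.522  0.019 -0.001] [0.596 0.072 0.045] [0.535 0.036 0.033]
base top pts 1001
((525.8453369140625, -14.069290161132812), (164.41001892089844, 72.12797546386719), 67.19187927246094) [[461.0, -76.0], [527.0, -104.0], [591.0, 48.0], [524.0, 76.0]]
```

```bash
cat >> h.py <<'E'
def erows(Rt,E,e,n):
    """rows so that tool-fixed point e goes straight to E"""
    T=tool(); e=np.array(e); rv=(R.from_matrix(T[:3,:3]).inv()*R.from_matrix(Rt)).as_rotvec(); st=R.from_rotvec(rv/n)
    Ri=R.from_matrix(T[:3,:3]); P=T[:3,3]; p0=P+Ri.apply(e); E=np.array(E)
    print('now',p0.round(4),'to go',(E-p0).round(4),'ang/row',(rv/n/(np.pi/2)).round(3).tolist(),'deg/row',np.degrees(np.linalg.norm(rv/n)).round(1))
    for i in range(n):
        Rn=Ri*st; Pn=p0+(E-p0)*(i+1)/n-Rn.apply(e); dp=Ri.inv().apply(Pn-P)/.12
        print(i,dp.round(3).tolist(),'mm',(120*np.linalg.norm(dp)).round(0)); Ri=Rn; P=Pn
        if np.linalg.norm(rv)<.02: break
foot=np.array([.5415,.0405,.026]); rx=np.array([-.27,-.963,0]); s2=.70711; Z=np.array([0,0,1.])
u=(rx+Z)*s2; t=(rx-Z)*s2; RL=np.c_[t,-u,np.cross(t,-u)]; eC=[-.0415,.0545,0]
E
python3 - <<'E'
from h import *
print(RL.round(3)); erows(RL,foot-.08*t+.004*u,eC,8)
E
```

```text
[[-0.191  0.191  0.963]
 [-0.681  0.681 -0.27 ]
 [-0.707 -0.707  0.   ]]
now [0.4819 0.3571 0.251 ] to go [ 0.0741 -0.2649 -0.1656] ang/row [0.036, 0.015, -0.061] deg/row 6.5
0 [0.128, -0.315, -0.014] mm 41.0
1 [0.154, -0.296, 0.006] mm 40.0
2 [0.177, -0.273, 0.025] mm 39.0
3 [0.197, -0.247, 0.043] mm 38.0
4 [0.215, -0.217, 0.061] mm 37.0
5 [0.229, -0.186, 0.077] mm 37.0
6 [0.239, -0.153, 0.091] mm 36.0
7 [0.246, -0.117, 0.104] mm 35.0
```

Request:
{"api": "arm_command", "payload": {
  "series": [
    {"dp": [0.128,-0.315,-0.014],"angular": [0.036,0.015,-0.061],"gripper": 0},
    {"dp": [0.154,-0.296,0.006],"angular": [0.036,0.015,-0.061],"gripper": 0},
    {"dp": [0.177,-0.273,0.025],"angular": [0.036,0.015,-0.061],"gripper": 0},
    {"dp": [0.197,-0.247,0.043],"angular": [0.036,0.015,-0.061],"gripper": 0},
    {"dp": [0.215,-0.217,0.061],"angular": [0.036,0.015,-0.061],"gripper": 0},
    {"dp": [0.229,-0.186,0.077],"angular": [0.036,0.015,-0.061],"gripper": 0},
    {"dp": [0.239,-0.153,0.091],"angular": [0.036,0.015,-0.061],"gripper": 0},
    {"dp": [0.246,-0.117,0.104],"angular": [0.036,0.015,-0.061],"gripper": 0}
  ]
}}

```text
clock: 11.6
position: [0.5398, 0.0207, 0.0951]
ee_rot: [0.609, -0.179, 0.68, -0.368]
contact_force: [0.3, 0.6, -1.0]
width: 0.0082
```

Run:
```python
from h import *
print(tool().round(3), get_state()['qpos'].round(2))
erows(RL,foot-.06*t+.004*u,eC,4)
```

```text
[[-0.194  0.205  0.959  0.54 ]
 [-0.691  0.666 -0.282  0.021]
 [-0.697 -0.717  0.013  0.095]
 [ 0.     0.     0.     1.   ]] [ 0.35  0.61  1.53 -0.62  1.55  0.84]
now [0.559  0.0857 0.0849] to go [-0.0069 -0.007  -0.0137] ang/row [-0.003, -0.0, 0.002] deg/row 0.3
0 [0.034, 0.009, -0.008] mm 4.0
1 [0.034, 0.009, -0.008] mm 4.0
2 [0.034, 0.009, -0.008] mm 4.0
3 [0.034, 0.009, -0.008] mm 4.0
```

Run:
```python
from h import *
d=grab('wrist'); np.save('w7.npy',d,allow_pickle=True); s=grab('scene'); si=grab('side'); np.save('sc7.npy',s,allow_pickle=True); np.save('si7.npy',si,allow_pickle=True)
q=np.zeros((600,800,3),np.uint8); q[:384,:512]=d['image']
q[384:600,:250]=cv2.resize(s['image'][150:258,190:315],(250,216)); q[384:600,260:548]=cv2.resize(si['image'][140:248,210:354],(288,216))
cv2.imwrite('pics/m7.png',q); print(tool().round(3))
T=d['c2w']; 
for a in (0,.011,.022,.086,.096,.14): print(a,proj(d,foot+a*u).round(0),proj(s,foot+a*u).round(0),proj(si,foot+a*u).round(0))
```

```text
[[-0.197  0.201  0.959  0.539]
 [-0.689  0.667 -0.282  0.021]
 [-0.697 -0.717  0.007  0.093]
 [ 0.     0.     0.     1.   ]]
0 [[245. 124.]] [[249. 208.]] [[262. 203.]]
0.011 [[246. 139.]] [[249. 204.]] [[264. 202.]]
0.022 [[246. 153.]] [[248. 201.]] [[266. 201.]]
0.086 [[248. 228.]] [[245. 180.]] [[277. 195.]]
0.096 [[248. 239.]] [[244. 177.]] [[278. 194.]]
0.14 [[249. 282.]] [[242. 163.]] [[287. 189.]]
```

View pics/m7.png

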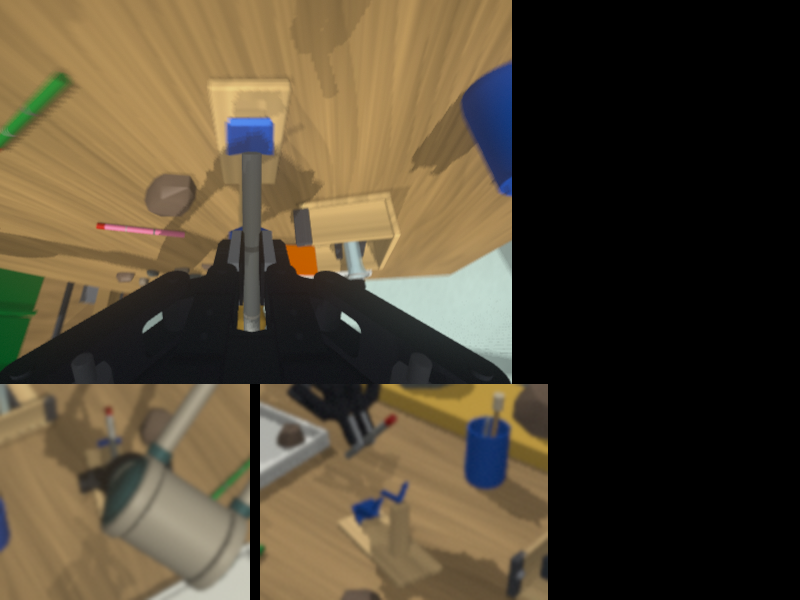

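The core points at the trough: wrist trough spans (227–273, 118–154), core at col ~251. Refining with the blue pixels' depth.

Run:
```python
from h import *
d=np.load('w7.npy',allow_pickle=True).item(); hs=cv2.cvtColor(d['image'],cv2.COLOR_BGR2HSV)
m=(hs[...,0]>102)&(hs[...,0]<130)&(hs[...,1]>120); m[:105]=0; m[165:]=0; m[:,:215]=0; m[:,285:]=0
m&=d['depth']>0; C=cloud(d); P=C[m]
L=(P-foot)@np.c_[u,np.cross(u,t),-t]  # along, lateral, above
print(m.sum()); print('pct 2/50/98',np.percentile(L,[1,10,50,90,99],axis=0).round(4).tolist())
for r in range(116,158,4):
    k=np.nonzero(m[r])[0]
    if len(k): 
        l=(C[r,k]-foot)@np.c_[u,np.cross(u,t),-t]; print(r,k.min(),k.max(),l[[0,len(k)//4,len(k)//2,3*len(k)//4,-1]].round(3).tolist())
print('jaw dir',np.cross(u,t).round(3))
```

```text
1444
pct 2/50/98 [[-0.0045, -0.0125, -0.0051], [-0.0023, -0.0096, -0.0027], [0.0081, 0.0033, 0.0052], [0.0181, 0.0158, 0.0141], [0.0205, 0.0188, 0.0152]]
120 231 269 [[-0.004, -0.01, 0.014], [-0.004, -0.003, 0.014], [-0.004, 0.004, 0.013], [-0.004, 0.011, 0.014], [-0.004, 0.017, 0.014]]
124 228 271 [[-0.001, -0.012, 0.016], [-0.001, -0.004, 0.015], [-0.001, 0.004, 0.014], [-0.001, 0.011, 0.014], [-0.0, 0.019, 0.009]]
128 228 271 [[0.002, -0.013, 0.009], [0.003, -0.005, 0.002], [0.003, 0.003, -0.002], [0.003, 0.012, 0.004], [0.002, 0.019, 0.009]]
132 228 271 [[0.005, -0.013, 0.01], [0.006, -0.005, 0.002], [0.006, 0.003, -0.003], [0.005, 0.012, 0.005], [0.005, 0.019, 0.009]]
136 228 271 [[0.007, -0.013, 0.01], [0.008, -0.005, 0.003], [0.009, 0.003, -0.004], [0.009, 0.012, 0.004], [0.008, 0.019, 0.009]]
140 228 271 [[0.01, -0.013, 0.01], [0.012, -0.005, 0.001], [0.012, 0.003, -0.004], [0.011, 0.011, 0.005], [0.011, 0.019, 0.007]]
144 229 272 [[0.014, -0.012, 0.008], [0.014, -0.004, 0.002], [0.015, 0.004, -0.003], [0.014, 0.012, 0.006], [0.021, 0.023, -0.041]]
148 229 272 [[0.016, -0.012, 0.01], [0.018, -0.005, 0.002], [0.018, 0.004, -0.003], [0.017, 0.012, 0.005], [0.026, 0.024, -0.047]]
152 229 271 [[0.019, -0.012, 0.01], [0.02, -0.009, 0.005], [0.021, 0.011, 0.004], [0.02, 0.015, 0.008], [0.02, 0.019, 0.006]]
jaw dir [ 0.963 -0.27   0.   ]
```

```bash
sed -i 's/^foot=.*$/foot=np.array([.5448,.0407,.0268]); rx=np.array([-.27,-.963,0]); s2=.70711; Z=np.array([0,0,1.])/' h.py
python3 - <<'E'
from h import *
erows(RL,foot-.012*t+.005*u,eC,5)
E
```

```text
now [0.5579 0.0858 0.0833] to go [-0.0118 -0.0403 -0.0444] ang/row [-0.002, -0.0, 0.002] deg/row 0.2
0 [0.103, 0.005, 0.001] mm 12.0
1 [0.103, 0.005, 0.001] mm 12.0
2 [0.103, 0.005, 0.001] mm 12.0
3 [0.103, 0.004, 0.001] mm 12.0
4 [0.103, 0.004, 0.001] mm 12.0
```

Request:
{"api": "arm_command", "payload": {
  "series": [
    {"dp": [0.103,0.005,0.001],"angular": [-0.002,0,0.002],"gripper": 0},
    {"dp": [0.103,0.005,0.001],"angular": [-0.002,0,0.002],"gripper": 0},
    {"dp": [0.103,0.005,0.001],"angular": [-0.002,0,0.002],"gripper": 0},
    {"dp": [0.103,0.004,0.001],"angular": [-0.002,0,0.002],"gripper": 0},
    {"dp": [0.103,0.004,0.001],"angular": [-0.002,0,0.002],"gripper": 0},
    {"dp": [0,0,0],"angular": [0,0,0],"gripper": 0},
    {"dp": [0,0,0],"angular": [0,0,0],"gripper": 0},
    {"dp": [0,0,0],"angular": [0,0,0],"gripper": 0}
  ]
}}

```text
clock: 12.75
position: [0.5277, -0.0207, 0.048]
ee_rot: [0.612, -0.176, 0.685, -0.354]
contact_force: [-0.2, 0.0, -0.1]
width: 0.0079
```

Run:
```python
from h import *
print(tool().round(3),get_state()['contact_force'].round(1)); erows(RL,foot-.001*t+.004*u,eC,4)
d=grab('wrist'); hs=cv2.cvtColor(d['image'],cv2.COLOR_BGR2HSV)
m=(hs[...,0]>102)&(hs[...,0]<130)&(hs[...,1]>120); 
k,l,st,c=cv2.connectedComponentsWithStats(m.astype(np.uint8)); print([(st[i].tolist(),c[i].round(0).tolist()) for i in range(1,k) if st[i,4]>30])
T=tool(); Q=(cloud(d)-T[:3,3])@T[:3,:3]
for v in range(100,240,12): print(v,Q[v,240:262:3].round(3).tolist()[1::2])
cv2.imwrite('pics/w8.png',cv2.resize(d['image'][60:300,120:390],(800,600)))
```

```text
[[-0.189  0.192  0.963  0.528]
 [-0.675  0.687 -0.269 -0.021]
 [-0.713 -0.701  0.     0.048]
 [ 0.     0.     0.     1.   ]] [-0.2  0.  -0.1]
now [0.546  0.0447 0.0394] to go [-0.0018 -0.0061 -0.0091] ang/row [0.0, 0.0, -0.001] deg/row 0.1
0 [0.022, 0.003, -0.0] mm 3.0
[([216, 126, 68, 53, 2802], [249.0, 149.0])]
100 [[-0.026, 0.079, -0.005], [-0.027, 0.079, -0.002], [-0.025, 0.079, 0.001], [-0.026, 0.079, 0.005]]
112 [[-0.031, 0.073, -0.005], [-0.032, 0.073, -0.002], [-0.03, 0.073, 0.001], [-0.031, 0.073, 0.005]]
124 [[-0.025, 0.066, -0.005], [-0.026, 0.066, -0.002], [-0.026, 0.066, 0.002], [-0.026, 0.066, 0.005]]
136 [[-0.042, 0.061, -0.005], [-0.042, 0.061, -0.002], [-0.042, 0.061, 0.001], [-0.042, 0.061, 0.004]]
148 [[-0.027, 0.053, -0.005], [-0.024, 0.053, -0.002], [-0.027, 0.053, 0.002], [-0.03, 0.054, 0.005]]
160 [[-0.044, 0.05, -0.005], [-0.047, 0.05, -0.002], [-0.046, 0.05, 0.001], [-0.044, 0.05, 0.004]]
172 [[-0.044, 0.044, -0.005], [-0.047, 0.044, -0.002], [-0.047, 0.044, 0.001], [-0.042, 0.043, 0.005]]
184 [[-0.045, 0.038, -0.005], [-0.047, 0.038, -0.002], [-0.046, 0.038, 0.001], [-0.042, 0.037, 0.005]]
196 [[-0.045, 0.031, -0.005], [-0.046, 0.032, -0.002], [-0.046, 0.032, 0.001], [0.015, 0.012, 0.007]]
208 [[-0.043, 0.024, -0.005], [-0.046, 0.025, -0.002], [-0.046, 0.025, 0.001], [0.008, 0.006, 0.007]]
220 [[-0.045, 0.018, -0.005], [-0.048, 0.019, -0.002], [-0.046, 0.019, 0.002], [0.002, -0.001, 0.006]]
232 [[-0.043, 0.011, -0.005], [-0.048, 0.012, -0.002], [-0.047, 0.012, 0.002], [-0.043, 0.01, 0.005]]
```

View pics/w8.png

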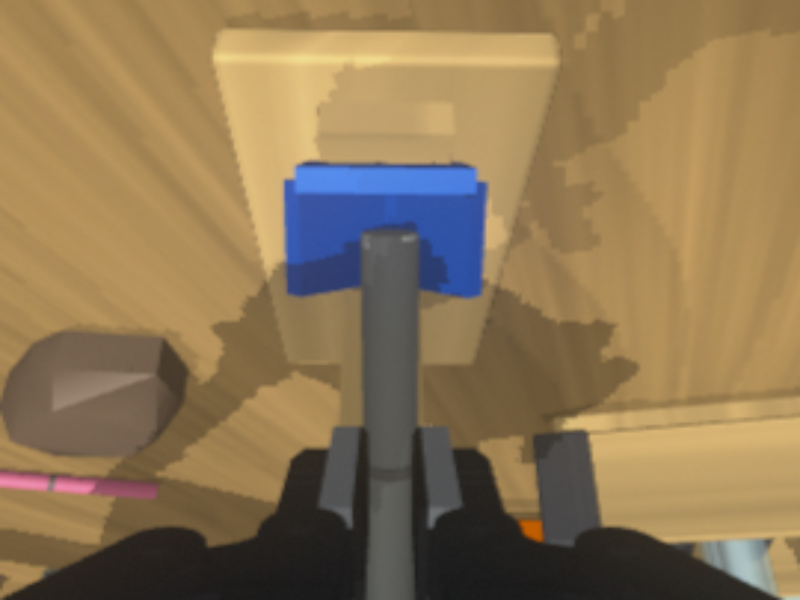

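The core hangs centred over the trough, about 12 mm above it (10 pictures viewed). Lowering.

Request:
{"api": "arm_command", "payload": {
  "series": [
    {"dp": [0.026,0.003,0],"angular": [0,0,0],"gripper": 0},
    {"dp": [0.026,0.003,0],"angular": [0,0,0],"gripper": 0},
    {"dp": [0.026,0.003,0],"angular": [0,0,0],"gripper": 0},
    {"dp": [0.015,0.003,0],"angular": [0,0,0],"gripper": 0},
    {"dp": [0,0,0],"angular": [0,0,0],"gripper": 0},
    {"dp": [0,0,0],"angular": [0,0,0],"gripper": 0},
    {"dp": [0,0,0],"angular": [0,0,0],"gripper": 0},
    {"dp": [0,0,0],"angular": [0,0,0],"gripper": 0}
  ]
}}

```text
clock: 13.8
position: [0.5262, -0.026, 0.0402]
ee_rot: [0.613, -0.176, 0.684, -0.354]
contact_force: [-0.4, 1.8, 1.5]
width: 0.0082
```

Run:
```python
from h import *
print(get_state()['contact_force'].round(1),get_state()['moment'].round(2)); erows(RL,foot,eC,1)
```

```text
[-0.4  1.8  1.5] [ 0.32 -0.   -0.13]
now [0.5446 0.0394 0.0316] to go [ 0.0002  0.0013 -0.0048] ang/row [-0.0, 0.001, -0.006] deg/row 0.6
0 [0.017, 0.033, -0.001] mm 4.0
```

Request:
{"api": "arm_command", "payload": {
  "series": [
    {"dp": [0,0.014,0],"angular": [0,0,0],"gripper": 0},
    {"dp": [0,0.014,0],"angular": [0,0,0],"gripper": 0},
    {"dp": [0,0.005,0],"angular": [0,0,0],"gripper": 0},
    {"dp": [0,0,0],"angular": [0,0,0],"gripper": 0},
    {"dp": [0,0,0],"angular": [0,0,0],"gripper": 0},
    {"dp": [0,0,0],"angular": [0,0,0],"gripper": 6},
    {"dp": [0,0,0],"angular": [0,0,0],"gripper": 10},
    {"dp": [0,0,0],"angular": [0,0,0],"gripper": 14}
  ]
}}

```text
clock: 14.8
position: [0.5265, -0.0239, 0.0368]
ee_rot: [0.612, -0.176, 0.684, -0.354]
contact_force: [0.5, 0.6, -0.6]
width: 0.0138
```

Run:
```python
from h import *
s=get_state();print(s['contact_force'].round(1),s['moment'].round(2),s['width']); erows(RL,foot,eC,1)
d=grab('wrist'); T=tool(); Q=(cloud(d)-T[:3,3])@T[:3,:3]
for v in range(136,240,12): print(v,Q[v,243:262:4].round(3).tolist()[::2])
```

```text
[ 0.5  0.6 -0.6] [ 0.32 -0.05  0.04] 0.01381853471779995
now [0.5449 0.0416 0.0282] to go [-0.0001 -0.0009 -0.0014] ang/row [-0.0, 0.001, -0.005] deg/row 0.5
0 [0.009, 0.0, 0.001] mm 1.0
136 [[-0.037, 0.061, -0.005], [-0.037, 0.061, -0.001], [-0.037, 0.061, 0.004]]
148 [[-0.18, 0.074, -0.0], [-0.053, 0.057, -0.001], [-0.052, 0.057, 0.003]]
160 [[-0.045, 0.05, -0.004], [-0.045, 0.05, -0.001], [-0.042, 0.05, 0.004]]
172 [[-0.044, 0.044, -0.005], [-0.045, 0.044, -0.001], [-0.042, 0.043, 0.004]]
184 [[-0.044, 0.037, -0.005], [-0.046, 0.038, -0.001], [-0.042, 0.037, 0.004]]
196 [[-0.044, 0.031, -0.005], [-0.047, 0.032, -0.001], [0.013, 0.013, 0.005]]
208 [[-0.044, 0.025, -0.005], [-0.046, 0.025, -0.001], [0.005, 0.007, 0.005]]
220 [[-0.046, 0.019, -0.005], [-0.046, 0.018, -0.0], [-0.002, 0.0, 0.005]]
232 [[-0.045, 0.011, -0.005], [-0.045, 0.011, -0.0], [-0.008, -0.006, 0.005]]
```

Core rests in the V (fingers open, core unmoved). Retreat squarely, then swing round to take it along its axis.

Request:
{"api": "arm_command", "payload": {
  "series": [
    {"dp": [0,0,0],"angular": [0,0,0],"gripper": 40},
    {"dp": [-0.1,0,0],"angular": [0,0,0],"gripper": 40},
    {"dp": [-0.25,0,0],"angular": [0,0,0],"gripper": 40},
    {"dp": [-0.3,0,0],"angular": [0,0,0],"gripper": 40},
    {"dp": [-0.3,0,0],"angular": [0,0,0],"gripper": 40},
    {"dp": [-0.1,0,0],"angular": [0,0,0],"gripper": 40},
    {"dp": [0,0,0],"angular": [0,0,0],"gripper": 40},
    {"dp": [0,0,0],"angular": [0,0,0],"gripper": 40}
  ]
}}

```text
clock: 15.85
position: [0.5509, 0.0647, 0.13]
ee_rot: [0.612, -0.176, 0.685, -0.354]
contact_force: [-0.6, -0.2, 0.6]
width: 0.0399
```

```bash
cat >> h.py <<'E'
RG=np.c_[-u,-t,np.cross(-u,-t)]; eT=[-.037,0,0]; foot2=np.array([.5448,.0412,.0275])
E
python3 - <<'E'
from h import *
print(tool().round(3),RG.round(3)); erows(RG,foot2+.17*u-.07*t,eT,14)
d=grab('wrist'); T=tool(); P=cloud(d); L=(P-foot2)@np.c_[u,np.cross(u,t),-t]
m=(abs(L[...,1])<.008)&(abs(L[...,2])<.009)&(L[...,0]>.03)&(L[...,0]<.17)&(d['depth']>0); q=L[m]
for a in np.arange(.03,.15,.01):
    k=q[(abs(q[:,0]-a)<.005)]; print(a.round(3),len(k),np.median(k,0).round(4) if len(k) else '',k[:,2].max().round(4) if len(k) else '')
print(q[:,0].max())
E
```

```text
[[-0.189  0.192  0.963  0.551]
 [-0.675  0.687 -0.269  0.065]
 [-0.713 -0.701 -0.     0.13 ]
 [ 0.     0.     0.     1.   ]] [[ 0.191  0.191  0.963]
 [ 0.681  0.681 -0.27 ]
 [-0.707  0.707  0.   ]]
now [0.5579 0.0896 0.1564] to go [-0.0322 -0.1165  0.0409] ang/row [0.0, -0.0, 0.071] deg/row 6.4
0 [0.031, -0.034, 0.0] mm 6.0
1 [0.023, -0.037, 0.0] mm 5.0
2 [0.015, -0.04, 0.0] mm 5.0
3 [0.007, -0.041, 0.0] mm 5.0
4 [-0.002, -0.042, 0.0] mm 5.0
5 [-0.01, -0.041, 0.0] mm 5.0
6 [-0.018, -0.04, 0.0] mm 5.0
7 [-0.027, -0.038, 0.0] mm 6.0
8 [-0.034, -0.034, 0.0] mm 6.0
9 [-0.042, -0.03, 0.0] mm 6.0
10 [-0.049, -0.025, 0.0] mm 7.0
11 [-0.055, -0.02, 0.0] mm 7.0
12 [-0.061, -0.014, 0.0] mm 7.0
13 [-0.066, -0.007, 0.0] mm 8.0
0.03 50 [ 0.0327 -0.0016  0.0042] 0.0062
0.04 99 [ 0.04   -0.0011  0.0039] 0.0063
0.05 97 [ 0.0499 -0.0021  0.0041] 0.0066
0.06 94 [ 0.0598 -0.0016  0.004 ] 0.0065
0.07 95 [ 0.0699 -0.0021  0.004 ] 0.0058
0.08 86 [ 0.0801 -0.0021  0.0041] 0.0058
0.09 143 [0.0896 0.     0.0028] 0.0063
0.1 80 [ 0.0999 -0.002   0.004 ] 0.006
0.11 78 [ 0.1097 -0.002   0.0041] 0.0064
0.12 77 [ 0.1199 -0.002   0.0042] 0.006
0.13 82 [ 0.13  -0.002  0.004] 0.0073
0.14 38 [ 0.1373 -0.0026  0.0046] 0.0065
0.13966023848450063
```

The core lies seated in the rest (red end at 139.7 mm along, straight). Swinging round.

Request:
{"api": "arm_command", "payload": {
  "series": [
    {"dp": [0.031,-0.034,0],"angular": [0,0,0.071],"gripper": 40},
    {"dp": [0.023,-0.037,0],"angular": [0,0,0.071],"gripper": 40},
    {"dp": [0.015,-0.04,0],"angular": [0,0,0.071],"gripper": 40},
    {"dp": [0.007,-0.041,0],"angular": [0,0,0.071],"gripper": 40},
    {"dp": [-0.002,-0.042,0],"angular": [0,0,0.071],"gripper": 40},
    {"dp": [-0.01,-0.041,0],"angular": [0,0,0.071],"gripper": 40},
    {"dp": [-0.018,-0.04,0],"angular": [0,0,0.071],"gripper": 40},
    {"dp": [-0.027,-0.038,0],"angular": [0,0,0.071],"gripper": 40}
  ]
}}

```text
clock: 16.9
position: [0.5329, 0.0223, 0.135]
ee_rot: [0.7, 0.144, 0.698, -0.05]
contact_force: [-0.4, -0.0, -0.2]
width: 0.0401
```

Request:
{"api": "arm_command", "payload": {
  "series": [
    {"dp": [-0.034,-0.034,0],"angular": [0,0,0.071],"gripper": 40},
    {"dp": [-0.042,-0.03,0],"angular": [0,0,0.071],"gripper": 40},
    {"dp": [-0.049,-0.025,0],"angular": [0,0,0.071],"gripper": 40},
    {"dp": [-0.055,-0.02,0],"angular": [0,0,0.071],"gripper": 40},
    {"dp": [-0.061,-0.014,0],"angular": [0,0,0.071],"gripper": 40},
    {"dp": [-0.066,-0.007,0],"angular": [0,0,0.071],"gripper": 40},
    {"dp": [0,0,0],"angular": [0,0,0],"gripper": 40},
    {"dp": [0,0,0],"angular": [0,0,0],"gripper": 40}
  ]
}}

```text
clock: 17.9
position: [0.5172, -0.0131, 0.1586]
ee_rot: [0.673, 0.377, 0.609, 0.184]
contact_force: [-0.3, 0.6, -0.2]
width: 0.0401
```

```bash
sed -i 's/foot2=.*/foot2=np.array([.5429,.0417,.0275])/' h.py
python3 - <<'E'
from h import *
print(tool().round(3),get_state()['qpos'].round(2)); erows(RG,foot2+.165*u,eT,6)
E
```

```text
[[ 0.19   0.212  0.959  0.517]
 [ 0.707  0.648 -0.283 -0.013]
 [-0.681  0.732 -0.027  0.159]
 [ 0.     0.     0.     1.   ]] [-0.72  0.36  1.84  0.72  1.44 -0.71]
now [ 0.5102 -0.0392  0.1838] to go [ 0.0012 -0.0314 -0.0396] ang/row [-0.003, -0.001, -0.004] deg/row 0.4
0 [0.007, -0.07, 0.016] mm 9.0
1 [0.007, -0.07, 0.016] mm 9.0
2 [0.008, -0.07, 0.015] mm 9.0
3 [0.008, -0.07, 0.015] mm 9.0
4 [0.009, -0.07, 0.015] mm 9.0
5 [0.009, -0.07, 0.014] mm 9.0
```

Request:
{"api": "arm_command", "payload": {
  "series": [
    {"dp": [0.007,-0.07,0.016],"angular": [-0.003,-0.001,-0.004],"gripper": 40},
    {"dp": [0.007,-0.07,0.016],"angular": [-0.003,-0.001,-0.004],"gripper": 40},
    {"dp": [0.008,-0.07,0.015],"angular": [-0.003,-0.001,-0.004],"gripper": 40},
    {"dp": [0.008,-0.07,0.015],"angular": [-0.003,-0.001,-0.004],"gripper": 40},
    {"dp": [0.009,-0.07,0.015],"angular": [-0.003,-0.001,-0.004],"gripper": 40},
    {"dp": [0.009,-0.07,0.014],"angular": [-0.003,-0.001,-0.004],"gripper": 40},
    {"dp": [0,0,0],"angular": [0,0,0],"gripper": 40},
    {"dp": [0,0,0],"angular": [0,0,0],"gripper": 40}
  ]
}}

```text
clock: 18.9
position: [0.5189, -0.0455, 0.1161]
ee_rot: [0.686, 0.353, 0.611, 0.179]
contact_force: [0.7, 0.1, 0.1]
width: 0.04
```

Run:
```python
from h import *
erows(RG,foot2+.107*u,eT,6)
d=grab('wrist'); P=cloud(d); np.save('w9.npy',d,allow_pickle=True)
J=np.cross(u,t); L=(P-foot2)@np.c_[u,J,-t]
m=(abs(L[...,1])<.012)&(abs(L[...,2])<.012)&(L[...,0]>.095)&(L[...,0]<.15)&(d['depth']>0); q=L[m]
for a in np.arange(.1,.145,.01):
    k=q[(abs(q[:,0]-a)<.005)]; print(a.round(3),len(k),np.median(k,0).round(4) if len(k) else '')
print(tool().round(3))
```

```text
now [ 0.5119 -0.0705  0.1425] to go [ 0.0106  0.0394 -0.0393] ang/row [0.001, -0.0, 0.001] deg/row 0.1
0 [0.079, 0.002, -0.001] mm 9.0
0.1 143 [0.096  0.0003 0.0012]
0.11 56 [ 0.1104 -0.0005  0.0039]
0.12 65 [ 0.1202 -0.0004  0.004 ]
0.13 74 [ 0.1308 -0.0004  0.0043]
0.14 215 [ 0.1392 -0.001   0.0004]
[[ 0.189  0.186  0.964  0.519]
 [ 0.676  0.687 -0.266 -0.046]
 [-0.712  0.702  0.004  0.116]
 [ 0.     0.     0.     1.   ]]
```

Request:
{"api": "arm_command", "payload": {
  "series": [
    {"dp": [0.079,0.002,-0.001],"angular": [0.001,0,0.001],"gripper": 30},
    {"dp": [0.079,0.002,-0.001],"angular": [0.001,0,0.001],"gripper": 30},
    {"dp": [0.079,0.002,-0.001],"angular": [0.001,0,0.001],"gripper": 30},
    {"dp": [0.079,0.002,-0.001],"angular": [0.001,0,0.001],"gripper": 30},
    {"dp": [0.079,0.002,-0.001],"angular": [0.001,0,0.001],"gripper": 30},
    {"dp": [0.07,0.002,-0.001],"angular": [0.001,0,0.001],"gripper": 30},
    {"dp": [0,0,0],"angular": [0,0,0],"gripper": 30},
    {"dp": [0,0,0],"angular": [0,0,0],"gripper": 30}
  ]
}}

```text
clock: 19.95
position: [0.5294, -0.0027, 0.0748]
ee_rot: [0.683, 0.359, 0.611, 0.179]
contact_force: [1.0, 0.0, -0.0]
width: 0.03
```

Run:
```python
from h import *
erows(RG,foot2+.107*u,eT,1); print(get_state()['contact_force'])
S=np.load('si6.npy',allow_pickle=True).item(); 
# caddy/vial geometry from side0+scene0
for n in ('scene0','side0'):
    d=np.load(n+'.npy',allow_pickle=True).item(); P=cloud(d); ok=d['depth']>0; hs=cv2.cvtColor(d['image'],cv2.COLOR_BGR2HSV)
    m=ok&(P[...,2]>.085)&(P[...,2]<.115)&(P[...,0]>.52)&(P[...,0]<.8)&(P[...,1]<-.1)&(P[...,1]>-.45)
    k,l,st,c=cv2.connectedComponentsWithStats(m.astype(np.uint8))
    for i in range(1,k):
        if st[i,4]>3: q=P[l==i]; print(n,'tall',st[i].tolist(),q.mean(0).round(4),q.min(0).round(3),q.max(0).round(3),hs[l==i].mean(0).round(0))
    m=ok&(P[...,2]>.054)&(P[...,2]<.064)&(P[...,0]>.5)&(P[...,0]<.8)&(P[...,1]<-.1)&(P[...,1]>-.45)&(hs[...,0]>13)&(hs[...,0]<28)&(hs[...,1]>60)
    q=P[m]; r=cv2.minAreaRect((q[:,:2]*1000).astype(np.float32)); print(n,'rim',m.sum(),r,cv2.boxPoints(r).round(0).tolist())
    # capped tops: black
    m=np.all(d['image']<45,-1)&ok&(P[...,2]>.08)&(P[...,0]>.5)&(P[...,1]<-.1)
    k,l,st,c=cv2.connectedComponentsWithStats(m.astype(np.uint8))
    for i in range(1,k):
        if st[i,4]>3: print('cap',c[i].round(1),plane(d,[c[i]],.102).round(4))
```

```text
now [ 0.5224 -0.028   0.1009] to go [ 0.0001 -0.0032  0.0023] ang/row [-0.002, -0.001, -0.002] deg/row 0.3
0 [-0.032, -0.005, 0.008] mm 4.0
[ 1.00584553  0.00615359 -0.04268629]
scene0 tall [173, 123, 7, 9, 50] [ 0.6236 -0.3183  0.102 ] [ 0.612 -0.331  0.086] [ 0.633 -0.311  0.109] [19. 79. 79.]
scene0 tall [179, 133, 8, 9, 56] [ 0.6224 -0.2632  0.1016] [ 0.611 -0.276  0.086] [ 0.633 -0.254  0.111] [20. 65. 78.]
scene0 tall [186, 145, 8, 8, 49] [ 0.6205 -0.2139  0.0938] [ 0.609 -0.227  0.086] [ 0.633 -0.198  0.1  ] [ 49.  24. 132.]
scene0 rim 288 ((612.5197143554688, -264.9047546386719), (128.5895233154297, 205.24002075195312), 0.6950292587280273) [[547.0, -163.0], [549.0, -368.0], [678.0, -367.0], [676.0, -162.0]]
side0 tall [368, 203, 13, 12, 107] [ 0.6209 -0.2127  0.0928] [ 0.605 -0.226  0.085] [ 0.634 -0.198  0.101] [ 37.  26. 129.]
side0 tall [393, 211, 11, 13, 125] [ 0.6163 -0.2696  0.1005] [ 0.608 -0.279  0.085] [ 0.631 -0.257  0.108] [59. 47. 44.]
side0 tall [417, 222, 13, 14, 140] [ 0.6169 -0.3245  0.1001] [ 0.607 -0.335  0.085] [ 0.631 -0.312  0.108] [61. 46. 44.]
side0 rim 526 ((614.29736328125, -266.59747314453125), (127.03736114501953, 206.92739868164062), 3.27628231048584) [[545.0, -167.0], [557.0, -374.0], [684.0, -366.0], [672.0, -160.0]]
cap [397.7 216. ] [[ 0.6173 -0.2687  0.102 ]]
cap [422.9 227. ] [[ 0.618  -0.3237  0.102 ]]
```

Request:
{"api": "arm_command", "payload": {
  "grip_force": 40,
  "series": [
    {"dp": [0,0,0],"angular": [0,0,0],"gripper": 0},
    {"dp": [0,0,0],"angular": [0,0,0],"gripper": 0},
    {"dp": [0,0,0],"angular": [0,0,0],"gripper": 0},
    {"dp": [0,0,0],"angular": [0,0,0],"gripper": 0},
    {"dp": [0,0,0],"angular": [0,0,0],"gripper": 0},
    {"dp": [0,0,0],"angular": [0,0,0],"gripper": 0},
    {"dp": [0,0,0],"angular": [0,0,0],"gripper": 0},
    {"dp": [0,0,0],"angular": [0,0,0],"gripper": 0}
  ]
}}

```text
clock: 20.95
position: [0.5304, -0.0035, 0.0755]
ee_rot: [0.684, 0.359, 0.61, 0.179]
contact_force: [0.3, 1.2, 0.4]
width: 0.0089
```

Request:
{"api": "arm_command", "payload": {
  "series": [
    {"dp": [0,0.05,0],"angular": [0,0,0],"gripper": 0},
    {"dp": [0,0.15,0],"angular": [0,0,0],"gripper": 0},
    {"dp": [0,0.25,0],"angular": [0,0,0],"gripper": 0},
    {"dp": [0,0.3,0],"angular": [0,0,0],"gripper": 0},
    {"dp": [-0.1,0.3,0],"angular": [0,0,0],"gripper": 0},
    {"dp": [-0.2,0.3,0],"angular": [0,0,0],"gripper": 0},
    {"dp": [-0.2,0.1,0],"angular": [0,0,0],"gripper": 0},
    {"dp": [0,0,0],"angular": [0,0,0],"gripper": 0}
  ]
}}

```text
clock: 21.95
position: [0.551, 0.0825, 0.2514]
ee_rot: [0.683, 0.358, 0.61, 0.181]
contact_force: [1.0, 0.6, -0.8]
width: 0.009
```

Run:
```python
from h import *
T=tool(); d=grab('wrist'); print(T.round(3),get_state()['width'])
np.save('w10.npy',d,allow_pickle=True)
Q=(cloud(d)-T[:3,3])@T[:3,:3]; m=(abs(Q[...,2])<.012)&(abs(Q[...,1])<.015)&(Q[...,0]>-.034)&(Q[...,0]<.12)&(d['depth']>0)
q=Q[m]; print(m.sum(),q[:,0].max())
for a in np.arange(-.03,.1,.01):
    k=q[abs(q[:,0]-a)<.005]
    if len(k): print(a.round(3),len(k),np.median(k,0).round(4))
v,uu=np.nonzero(m); print(v.min(),v.max(),uu.min(),uu.max())
```

```text
[[ 0.189  0.189  0.964  0.551]
 [ 0.685  0.678 -0.267  0.083]
 [-0.704  0.71  -0.001  0.251]
 [ 0.     0.     0.     1.   ]] 0.00949075442455737
626 0.06712924702376297
-0.03 98 [-0.0298  0.0035 -0.0002]
-0.02 97 [-0.02    0.0034 -0.0001]
-0.01 84 [-0.0102  0.0033 -0.0001]
0.0 71 [-0.0005  0.0033 -0.0001]
0.01 64 [ 0.0104  0.0032 -0.0001]
0.02 52 [ 0.0204  0.0032 -0.0001]
0.03 44 [ 0.0296  0.0033 -0.0001]
0.04 41 [ 0.0397  0.0031 -0.    ]
0.05 36 [ 0.0501  0.0031 -0.    ]
0.06 32 [0.0599 0.003  0.0004]
0.07 7 [ 0.0656  0.0028 -0.0009]
190 242 244 259
```

```bash
cat >> h.py <<'E'
RV=frame([0,0,-1],[.964,-.267,0]); eP=[.0668,-.001,0]
E
python3 - <<'E'
from h import *
erows(RV,[.6205,-.2125,.16],eP,9)
E
```

```text
now [0.5626 0.128  0.2026] to go [ 0.0579 -0.3405 -0.0426] ang/row [-0.0, -0.0, -0.056] deg/row 5.0
0 [-0.176, -0.183, 0.136] mm 34.0
1 [-0.154, -0.197, 0.136] mm 34.0
2 [-0.132, -0.21, 0.136] mm 34.0
3 [-0.109, -0.221, 0.136] mm 34.0
4 [-0.085, -0.23, 0.136] mm 34.0
5 [-0.06, -0.237, 0.136] mm 34.0
6 [-0.035, -0.241, 0.136] mm 33.0
7 [-0.009, -0.243, 0.136] mm 33.0
8 [0.017, -0.243, 0.136] mm 33.0
```

Request:
{"api": "arm_command", "payload": {
  "series": [
    {"dp": [-0.176,-0.183,0.136],"angular": [0,0,-0.056],"gripper": 0},
    {"dp": [-0.154,-0.197,0.136],"angular": [0,0,-0.056],"gripper": 0},
    {"dp": [-0.132,-0.21,0.136],"angular": [0,0,-0.056],"gripper": 0},
    {"dp": [-0.109,-0.221,0.136],"angular": [0,0,-0.056],"gripper": 0},
    {"dp": [-0.085,-0.23,0.136],"angular": [0,0,-0.056],"gripper": 0},
    {"dp": [-0.06,-0.237,0.136],"angular": [0,0,-0.056],"gripper": 0},
    {"dp": [-0.035,-0.241,0.136],"angular": [0,0,-0.056],"gripper": 0},
    {"dp": [0,0,0],"angular": [0,0,0],"gripper": 0}
  ]
}}

```text
clock: 23.0
position: [0.5981, -0.1474, 0.2206]
ee_rot: [0.694, 0.153, 0.702, -0.037]
contact_force: [-0.1, 0.9, -0.3]
width: 0.0088
```

Run:
```python
from h import *
print(tool().round(3))
erows(RV,[.6205,-.2125,.135],eP,5)
```

```text
[[ 0.01   0.266  0.964  0.598]
 [ 0.164  0.95  -0.264 -0.147]
 [-0.986  0.161 -0.034  0.221]
 [ 0.     0.     0.     1.   ]]
now [ 0.5985 -0.1374  0.1545] to go [ 0.022  -0.0751 -0.0195] ang/row [0.0, -0.004, -0.021] deg/row 1.9
0 [0.013, -0.097, 0.066] mm 14.0
1 [0.017, -0.096, 0.066] mm 14.0
2 [0.021, -0.096, 0.066] mm 14.0
3 [0.025, -0.095, 0.065] mm 14.0
4 [0.029, -0.094, 0.065] mm 14.0
```

Request:
{"api": "arm_command", "payload": {
  "series": [
    {"dp": [0.013,-0.097,0.066],"angular": [0,-0.004,-0.021],"gripper": 0},
    {"dp": [0.017,-0.096,0.066],"angular": [0,-0.004,-0.021],"gripper": 0},
    {"dp": [0.021,-0.096,0.066],"angular": [0,-0.004,-0.021],"gripper": 0},
    {"dp": [0.025,-0.095,0.065],"angular": [0,-0.004,-0.021],"gripper": 0},
    {"dp": [0.029,-0.094,0.065],"angular": [0,-0.004,-0.021],"gripper": 0},
    {"dp": [0,0,0],"angular": [0,0,0],"gripper": 0},
    {"dp": [0,0,0],"angular": [0,0,0],"gripper": 0},
    {"dp": [0,0,0],"angular": [0,0,0],"gripper": 0}
  ]
}}

```text
clock: 24.0
position: [0.6196, -0.2132, 0.1983]
ee_rot: [0.698, 0.092, 0.703, -0.098]
contact_force: [0.2, 0.0, -0.1]
width: 0.0087
```

Run:
```python
from h import *
T=tool(); print(T.round(4)); d=grab('wrist'); np.save('w11.npy',d,allow_pickle=True); erows(RV,[.6205,-.2125,.135],eP,1)
P=cloud(d); Q=(P-T[:3,3])@T[:3,:3]; ok=d['depth']>0
m=ok&(abs(Q[...,2])<.012)&(abs(Q[...,1])<.015)&(Q[...,0]>-.034)&(Q[...,0]<.075); q=P[m]; w=Q[m]
print('core end',w[:,0].max())
for a in (-.02,.02,.06): k=abs(w[:,0]-a)<.005; print(a,np.median(w[k],0).round(4),np.median(q[k],0).round(4))
m=ok&(P[...,2]>.088)&(P[...,2]<.1)&(np.hypot(P[...,0]-.6205,P[...,1]+.2125)<.02); q=P[m]; print('lip',m.sum(),q.mean(0),q.min(0),q.max(0))
m2=ok&(P[...,2]>.1)&(P[...,2]<.112)&(P[...,1]<-.235)&(P[...,1]>-.35)&(abs(P[...,0]-.62)<.03); q=P[m2]; print('caps',m2.sum(),q.min(0) if len(q) else '',q.max(0) if len(q) else '')
im=d['image']; 
s=grab('scene'); si=grab('side'); np.save('sc11.npy',s,allow_pickle=True); np.save('si11.npy',si,allow_pickle=True)
px=proj(d,[[.6205,-.2125,.096]])[0]; print(px)
qq=np.zeros((600,800,3),np.uint8); x,y=int(px[0]),int(px[1]); y0=max(0,min(y-90,204)); x0=max(0,x-110)
c=im[y0:y0+180,x0:x0+220]; qq[:360,:440]=cv2.resize(c,(440,360),interpolation=cv2.INTER_CUBIC)
for dd,xx in ((s,0),(si,400)):
    p=proj(dd,[[.6205,-.2125,.12]])[0].astype(int); c=dd['image'][max(0,p[1]-30):p[1]+30,max(0,p[0]-50):p[0]+50]; qq[360:600,xx:xx+400]=cv2.resize(c,(400,240),interpolation=cv2.INTER_CUBIC)
print(x0,y0); cv2.imwrite('pics/m11.png',qq)
```

```text
[[-0.0088  0.2661  0.9639  0.6196]
 [-0.0075  0.9639 -0.2662 -0.2132]
 [-0.9999 -0.0096 -0.0065  0.1983]
 [ 0.      0.      0.      1.    ]]
now [ 0.6188 -0.2147  0.1316] to go [0.0017 0.0022 0.0034] ang/row [0.0, -0.004, 0.006] deg/row 0.7
0 [-0.029, 0.015, 0.005] mm 4.0
core end 0.06596404221931054
-0.02 [-0.0202  0.0028 -0.0001] [ 0.6207 -0.21    0.2185]
0.02 [ 0.0206  0.0028 -0.    ] [ 0.6204 -0.2104  0.1777]
0.06 [0.0601 0.0025 0.0001] [ 0.62   -0.2108  0.1382]
lip 335 [ 0.62095357 -0.21236263  0.09528771] [ 0.60765111 -0.22476294  0.08802184] [ 0.63426583 -0.19773209  0.09973054]
caps 224 [ 0.61409471 -0.27602096  0.10038603] [ 0.63299437 -0.25522936  0.10846737]
[253.129918  181.2034404]
143 91
```

View pics/m11.png

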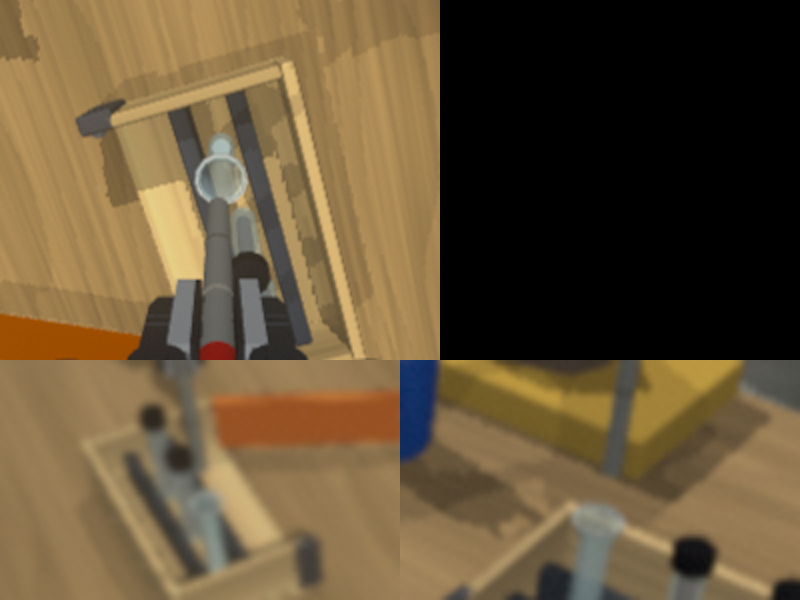

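Wrist picture: the vial's lip ring is centred at (253,181) in camera pixels, just where my estimate (0.6205, -0.2125) projects; the core end is ~3 mm off to correct.

```bash
sed -i 's/eP=.*/eP=[.0665,-.0015,0]; VM=np.array([.6207,-.2124])/' h.py
python3 - <<'E'
from h import *
erows(RV,[*VM,.107],eP,4)
E
```

```text
now [ 0.6187 -0.2152  0.1319] to go [ 0.002   0.0028 -0.0249] ang/row [0.0, -0.001, 0.002] deg/row 0.2
0 [0.052, 0.006, 0.002] mm 6.0
```

Request:
{"api": "arm_command", "payload": {
  "series": [
    {"dp": [0.052,0.007,0.002],"angular": [0,-0.001,0.002],"gripper": 0},
    {"dp": [0.052,0.007,0.002],"angular": [0,-0.001,0.002],"gripper": 0},
    {"dp": [0.052,0.007,0.002],"angular": [0,-0.001,0.002],"gripper": 0},
    {"dp": [0.052,0.007,0.002],"angular": [0,-0.001,0.002],"gripper": 0},
    {"dp": [0,0,0],"angular": [0,0,0],"gripper": 0},
    {"dp": [0,0,0],"angular": [0,0,0],"gripper": 0},
    {"dp": [0,0,0],"angular": [0,0,0],"gripper": 0},
    {"dp": [0,0,0],"angular": [0,0,0],"gripper": 0}
  ]
}}

```text
clock: 25.15
position: [0.6213, -0.2101, 0.1715]
ee_rot: [0.701, 0.096, 0.7, -0.094]
contact_force: [0.6, 0.7, -0.6]
width: 0.0088
```

```bash
cat > chk.py <<'E'
from h import *
T=tool(); s=get_state(); print(T[:3,:].round(4).tolist(),s['contact_force'].round(1),s['moment'].round(2),s['width']); d=grab('wrist')
P=cloud(d); Q=(P-T[:3,3])@T[:3,:3]; ok=d['depth']>0
m=ok&(P[...,2]>.088)&(P[...,2]<.1)&(np.hypot(P[...,0]-VM[0],P[...,1]-VM[1])<.02)&~((abs(Q[...,2])<.006)&(Q[...,1]<.006)); q=P[m]
im=d['image'].astype(int); c=proj(d,[[*VM,.096]])[0]; print('mouth px',c.round(1),'core end px',proj(d,[T[:3,3]+T[:3,:3]@eP]).round(1))
hs=cv2.cvtColor(d['image'],cv2.COLOR_BGR2HSV); g=(hs[...,1]<45)&(hs[...,2]>150); yy,xx=np.mgrid[:384,:512]; g&=np.hypot(xx-c[0],yy-c[1])<28
v,uu=np.nonzero(g); 
if len(v)>20:
    (a,b),(w,h),an=cv2.fitEllipse(cv2.convexHull(np.c_[uu,v].astype(np.float32))); print('ring',len(v),(round(a,1),round(b,1)),(round(w,1),round(h,1)),plane(d,[[a,b]],.096).round(4))
E
python3 chk.py
python3 - <<'E'
from h import *
erows(RV,[*VM,.08],eP,4)
E
```

```text
[[0.0012, 0.2664, 0.9639, 0.6213], [0.0037, 0.9639, -0.2664, -0.2101], [-1.0, 0.0039, 0.0002, 0.1715]] [ 0.6  0.7 -0.6] [ 0.   -0.04  0.02] 0.008809129996925345
mouth px [252.  192.7] core end px [[251.9 194.3]]
ring 297 (252.4, 192.2) (26.8, 48.7) [[ 0.6213 -0.212   0.096 ]]
now [ 0.621  -0.2113  0.105 ] to go [-0.0003 -0.0011 -0.025 ] ang/row [0.0, 0.0, -0.001] deg/row 0.1
0 [0.052, -0.002, 0.0] mm 6.0
```

Request:
{"api": "arm_command", "payload": {
  "series": [
    {"dp": [0.05,-0.003,0],"angular": [0,0,0],"gripper": 0},
    {"dp": [0.05,-0.003,0],"angular": [0,0,0],"gripper": 0},
    {"dp": [0.05,-0.002,0],"angular": [0,0,0],"gripper": 0},
    {"dp": [0.05,0,0],"angular": [0,0,0],"gripper": 0},
    {"dp": [0.05,0,0],"angular": [0,0,0],"gripper": 0},
    {"dp": [0.02,0,0],"angular": [0,0,0],"gripper": 0},
    {"dp": [0,0,0],"angular": [0,0,0],"gripper": 0},
    {"dp": [0,0,0],"angular": [0,0,0],"gripper": 0}
  ]
}}

```text
clock: 26.2
position: [0.6208, -0.2109, 0.1364]
ee_rot: [0.701, 0.096, 0.701, -0.094]
contact_force: [-0.6, 1.0, -0.6]
width: 0.0088
```

```bash
python3 chk.py
python3 - <<'E'
from h import *
erows(RV,[*VM,.018],eP,6)
E
```

```text
[[0.0005, 0.2664, 0.9639, 0.6208], [0.0039, 0.9639, -0.2664, -0.2109], [-1.0, 0.0039, -0.0006, 0.1364]] [-0.6  1.  -0.6] [-0.02 -0.03  0.  ] 0.008819945211497269
mouth px [252.3 203.7] core end px [[251.9 194.3]]
ring 380 (252.2, 198.6) (32.4, 45.8) [[ 0.6218 -0.208   0.096 ]]
now [ 0.6205 -0.2121  0.0699] to go [ 0.0002 -0.0003 -0.0519] ang/row [0.0, -0.0, -0.0] deg/row 0.0
0 [0.072, -0.0, 0.0] mm 9.0
```

Request:
{"api": "arm_command", "payload": {
  "series": [
    {"dp": [0.06,0,0],"angular": [0,0,0],"gripper": 0},
    {"dp": [0.06,0,0],"angular": [0,0,0],"gripper": 0},
    {"dp": [0.06,0,0],"angular": [0,0,0],"gripper": 0},
    {"dp": [0.06,0,0],"angular": [0,0,0],"gripper": 0},
    {"dp": [0.06,0,0],"angular": [0,0,0],"gripper": 0},
    {"dp": [0.06,0,0],"angular": [0,0,0],"gripper": 0},
    {"dp": [0,0,0],"angular": [0,0,0],"gripper": 0},
    {"dp": [0,0,0],"angular": [0,0,0],"gripper": 0}
  ]
}}

```text
clock: 27.25
position: [0.6208, -0.2106, 0.0898]
ee_rot: [0.701, 0.097, 0.701, -0.094]
contact_force: [0.1, 0.2, -1.2]
width: 0.0094
```

Run:
```python
from h import *
erows(RV,[*VM,.014],eP,1); s=get_state(); print(s['contact_force'].round(1),s['moment'].round(2),s['width'])
```

```text
now [ 0.6204 -0.2118  0.0233] to go [ 0.0003 -0.0006 -0.0093] ang/row [0.0, -0.001, -0.003] deg/row 0.2
0 [0.077, -0.003, 0.003] mm 9.0
[ 0.1  0.2 -1.2] [-0.01 -0.05 -0.  ] 0.009404953083868161
```

Free so far; 9 mm to go, in small steps to contact.

Request:
{"api": "arm_command", "payload": {
  "series": [
    {"dp": [0.025,-0.001,0.001],"angular": [0,0,0],"gripper": 0},
    {"dp": [0.025,-0.001,0.001],"angular": [0,0,0],"gripper": 0},
    {"dp": [0.015,-0.001,0.001],"angular": [0,0,0],"gripper": 0},
    {"dp": [0.008,0,0],"angular": [0,0,0],"gripper": 0},
    {"dp": [0,0,0],"angular": [0,0,0],"gripper": 0},
    {"dp": [0,0,0],"angular": [0,0,0],"gripper": 0},
    {"dp": [0,0,0],"angular": [0,0,0],"gripper": 0},
    {"dp": [0,0,0],"angular": [0,0,0],"gripper": 0}
  ]
}}

```text
clock: 28.25
position: [0.6217, -0.2114, 0.0817]
ee_rot: [0.701, 0.096, 0.7, -0.094]
contact_force: [0.6, 0.5, 0.6]
width: 0.0085
```

Run:
```python
from h import *
erows(RV,[*VM,.014],eP,1); s=get_state(); print(s['contact_force'].round(1),s['moment'].round(2),s['width'])
```

```text
now [ 0.6214 -0.2126  0.0152] to go [-0.0007  0.0002 -0.0012] ang/row [0.0, 0.001, -0.002] deg/row 0.2
0 [0.01, 0.002, -0.006] mm 1.0
[0.6 0.5 0.6] [ 0. -0. -0.] 0.008463037199021452
```

Request:
{"api": "arm_command", "payload": {
  "series": [
    {"dp": [0.01,0,-0.003],"angular": [0,0,0],"gripper": 0},
    {"dp": [0.008,0,-0.002],"angular": [0,0,0],"gripper": 0},
    {"dp": [0,0,0],"angular": [0,0,0],"gripper": 0},
    {"dp": [0,0,0],"angular": [0,0,0],"gripper": 0},
    {"dp": [0,0,0],"angular": [0,0,0],"gripper": 0},
    {"dp": [0,0,0],"angular": [0,0,0],"gripper": 0},
    {"dp": [0,0,0],"angular": [0,0,0],"gripper": 0},
    {"dp": [0,0,0],"angular": [0,0,0],"gripper": 0}
  ]
}}

```text
clock: 29.25
position: [0.6218, -0.2115, 0.0817]
ee_rot: [0.702, 0.096, 0.699, -0.094]
contact_force: [-1.3, 0.2, 2.1]
width: 0.0087
```

Run:
```python
from h import *
erows(RV,[*VM,.014],eP,1); s=get_state(); print(s['contact_force'].round(1),s['moment'].round(2),s['width'])
```

```text
now [ 0.6217 -0.2128  0.0152] to go [-0.001   0.0004 -0.0012] ang/row [0.0, 0.002, -0.002] deg/row 0.3
0 [0.01, 0.003, -0.007] mm 1.0
[-1.3  0.2  2.1] [0.07 0.1  0.01] 0.008662429398152469
```

Request:
{"api": "arm_command", "payload": {
  "series": [
    {"dp": [0.012,0,-0.004],"angular": [0,0,0],"gripper": 0},
    {"dp": [0.012,0,-0.004],"angular": [0,0,0],"gripper": 0},
    {"dp": [0.012,0,0],"angular": [0,0,0],"gripper": 0},
    {"dp": [0,0,0],"angular": [0,0,0],"gripper": 0},
    {"dp": [0,0,0],"angular": [0,0,0],"gripper": 0},
    {"dp": [0,0,0],"angular": [0,0,0],"gripper": 0},
    {"dp": [0,0,0],"angular": [0,0,0],"gripper": 0},
    {"dp": [0,0,0],"angular": [0,0,0],"gripper": 0}
  ]
}}

```text
clock: 30.25
position: [0.6218, -0.2116, 0.0817]
ee_rot: [0.703, 0.096, 0.698, -0.094]
contact_force: [-1.0, 0.2, 2.9]
width: 0.0085
```

Run:
```python
from h import *
erows(RV,[*VM,.014],eP,1); s=get_state(); print(s['contact_force'].round(1),s['moment'].round(2),s['width'])
```

```text
now [ 0.6219 -0.213   0.0152] to go [-0.0012  0.0006 -0.0012] ang/row [0.0, 0.005, -0.002] deg/row 0.5
0 [0.01, 0.003, -0.007] mm 1.0
[-1.   0.2  2.9] [0.05 0.16 0.01] 0.008518199952861771
```

z is held at 0.0152 with ~3 N upward: the core stands on the bottom. Release and rise.

Request:
{"api": "arm_command", "payload": {
  "series": [
    {"dp": [0,0,0],"angular": [0,0,0],"gripper": 7},
    {"dp": [0,0,0],"angular": [0,0,0],"gripper": 10},
    {"dp": [0,0,0],"angular": [0,0,0],"gripper": 14},
    {"dp": [0,0,0],"angular": [0,0,0],"gripper": 20},
    {"dp": [0,0,0],"angular": [0,0,0],"gripper": 30},
    {"dp": [0,0,0],"angular": [0,0,0],"gripper": 30},
    {"dp": [-0.15,0,0],"angular": [0,0,0],"gripper": 30},
    {"dp": [-0.3,0,0],"angular": [0,0,0],"gripper": 30}
  ]
}}

```text
clock: 31.25
position: [0.6189, -0.2106, 0.1314]
ee_rot: [0.7, 0.097, 0.701, -0.093]
contact_force: [-0.1, -0.4, 0.8]
width: 0.0299
```

Request:
{"api": "arm_command", "payload": {
  "series": [
    {"dp": [-0.3,0,0],"angular": [0,0,0],"gripper": 30},
    {"dp": [-0.3,0,0],"angular": [0,0,0],"gripper": 30},
    {"dp": [-0.25,0,0],"angular": [0,0,0],"gripper": 0},
    {"dp": [0,0,0],"angular": [0,0,0],"gripper": 0},
    {"dp": [0,0,0],"angular": [0,0,0],"gripper": 0},
    {"dp": [0,0,0],"angular": [0,0,0],"gripper": 0},
    {"dp": [0,0,0],"angular": [0,0,0],"gripper": 0},
    {"dp": [0,0,0],"angular": [0,0,0],"gripper": 0}
  ]
}}

```text
clock: 32.25
position: [0.6181, -0.2107, 0.2348]
ee_rot: [0.7, 0.097, 0.702, -0.093]
contact_force: [-0.1, 0.3, 0.1]
width: -0.0002
```

Run:
```python
from h import *
print(tool().round(3)); d=grab('wrist'); si=grab('side'); np.save('w12.npy',d,allow_pickle=True); np.save('si12.npy',si,allow_pickle=True)
for n,x in (('w',d),('side',si),('scene',grab('scene'))):
    P=cloud(x); ok=x['depth']>0
    m=ok&(np.hypot(P[...,0]-VM[0],P[...,1]-VM[1])<.018)&(P[...,2]>.105)&(P[...,2]<.18)
    if m.sum(): q=P[m]; print(n,m.sum(),'top z',q[:,2].max().round(4)); k=q[q[:,2]>q[:,2].max()-.006]; print(' top mean',k.mean(0).round(4)); k=q[abs(q[:,2]-.115)<.005]; print(' low',k.mean(0).round(4))
    hs=cv2.cvtColor(x['image'],cv2.COLOR_BGR2HSV)
    # gate top edge
    m=ok&(hs[...,0]>3)&(hs[...,0]<14)&(hs[...,1]>170)&(P[...,2]>.062)&(P[...,2]<.071)&(P[...,1]<-.2)
    if m.sum()>10: q=P[m][:,:2]; c=q.mean(0); V=np.linalg.svd(q-c)[2][0]; V*=np.sign(V[0]); t_=(q-c)@V; print(n,'gate top',m.sum(),(c+V*t_.min()).round(4),(c+V*t_.max()).round(4),'dir',V.round(3))
```

```text
[[-0.002  0.266  0.964  0.618]
 [ 0.005  0.964 -0.266 -0.211]
 [-1.     0.004 -0.004  0.235]
 [ 0.     0.     0.     1.   ]]
w 181 top z 0.1566
 top mean [ 0.6214 -0.2121  0.1547]
 low [ 0.6226 -0.2091  0.1153]
side 106 top z 0.1559
 top mean [ 0.6191 -0.2143  0.1533]
 low [ 0.6173 -0.2153  0.1151]
side gate top 333 [ 0.4046 -0.2861] [ 0.5582 -0.3588] dir [ 0.904 -0.428]
scene 41 top z 0.1566
 top mean [ 0.621  -0.2119  0.1538]
 low [ 0.6214 -0.2101  0.1159]
scene gate top 83 [ 0.4113 -0.2842] [ 0.5571 -0.3531] dir [ 0.904 -0.427]
```

The core stands free with its top at ~0.155 m (expected 0.154). Now the gate: open at ~1.13 rad, edge near (0.405,-0.286). I'll push its outer face with shut fingers 120 mm from the hinge.

```bash
cat >> h.py <<'E'
H=np.array([.558,-.357])
def fp(th,gap,r=.12):
    g=np.array([-np.sin(th),np.cos(th)]); no=np.array([-np.cos(th),-np.sin(th)])
    Tm=RV[:2]; s=abs(no@Tm[:,2])*.007+abs(no@Tm[:,1])*.011
    return H+r*g+(.004+s+gap)*no
E
python3 - <<'E'
from h import *
p=fp(1.13,.022); print(p); erows(RV,[*p,.26],eT,4); erows(RV,[*p,.045],eT,6)
for th in np.linspace(1.13,-.02,13): print(th.round(2),fp(th,0).round(4))
E
```

```text
[ 0.43324521 -0.34019446]
now [ 0.6184 -0.2109  0.2723] to go [-0.1852 -0.1293 -0.0123] ang/row [0.0, -0.0, -0.001] deg/row 0.1
0 [0.025, -0.363, -0.3] mm 57.0
now [ 0.6184 -0.2109  0.2723] to go [-0.1852 -0.1293 -0.2273] ang/row [0.0, -0.0, -0.0] deg/row 0.0
0 [0.315, -0.243, -0.199] mm 53.0
1.13 [ 0.4426 -0.3203]
1.03 [ 0.4465 -0.3098]
0.94 [ 0.4513 -0.2996]
0.84 [ 0.4572 -0.2898]
0.75 [ 0.464  -0.2805]
0.65 [ 0.4718 -0.2718]
0.55 [ 0.4805 -0.2639]
0.46 [ 0.49   -0.2568]
0.36 [ 0.5003 -0.2506]
0.27 [ 0.5112 -0.2454]
0.17 [ 0.5227 -0.2413]
0.08 [ 0.5346 -0.2384]
-0.02 [ 0.5469 -0.2368]
```

Request:
{"api": "arm_command", "payload": {
  "series": [
    {"dp": [0.02,-0.3,-0.24],"angular": [0,0,0],"gripper": 0},
    {"dp": [0.02,-0.3,-0.24],"angular": [0,0,0],"gripper": 0},
    {"dp": [0.02,-0.3,-0.24],"angular": [0,0,0],"gripper": 0},
    {"dp": [0.02,-0.3,-0.24],"angular": [0,0,0],"gripper": 0},
    {"dp": [0.02,-0.3,-0.24],"angular": [0,0,0],"gripper": 0},
    {"dp": [0,0,0],"angular": [0,0,0],"gripper": 0},
    {"dp": [0,0,0],"angular": [0,0,0],"gripper": 0},
    {"dp": [0,0,0],"angular": [0,0,0],"gripper": 0}
  ]
}}

```text
clock: 33.4
position: [0.429, -0.3494, 0.2225]
ee_rot: [0.701, 0.095, 0.7, -0.093]
contact_force: [-0.4, 0.5, 0.3]
width: -0.0004
```

Run:
```python
from h import *
erows(RV,[*fp(1.13,.022),.04],eT,6)
```

```text
now [ 0.429  -0.3495  0.2595] to go [ 0.0043  0.0093 -0.2195] ang/row [0.0, 0.0, -0.0] deg/row 0.0
0 [0.305, 0.013, 0.002] mm 37.0
```

Request:
{"api": "arm_command", "payload": {
  "series": [
    {"dp": [0.3,0.005,0.002],"angular": [0,0,0],"gripper": 0},
    {"dp": [0.3,0.005,0.002],"angular": [0,0,0],"gripper": 0},
    {"dp": [0.3,0.005,0.002],"angular": [0,0,0],"gripper": 0},
    {"dp": [0.3,0.005,0.002],"angular": [0,0,0],"gripper": 0},
    {"dp": [0.3,0.005,0.002],"angular": [0,0,0],"gripper": 0},
    {"dp": [0.29,0.005,0.002],"angular": [0,0,0],"gripper": 0},
    {"dp": [0,0,0],"angular": [0,0,0],"gripper": 0},
    {"dp": [0,0,0],"angular": [0,0,0],"gripper": 0}
  ]
}}

```text
clock: 34.4
position: [0.4436, -0.3428, 0.0044]
ee_rot: [0.705, 0.089, 0.698, -0.09]
contact_force: [0.1, -0.1, 0.9]
width: -0.0001
```

```bash
cat > g.py <<'E'
import sys
from h import *
s=get_state(); print(tool()[:3,3].round(4),s['contact_force'].round(1))
T=tool(); pts_=[T[:3,3]-.037*T[:3,0]]; ths=eval(sys.argv[1]); dz=.04-pts_[0][2]
p=pts_[0]; RI=T[:3,:3].T
for th in ths:
    q=np.array([*fp(th,0),.04]); print(round(th,2),(RI@(q-p)/.12).round(3).tolist()); p=q
x=grab('side'); P=cloud(x); ok=x['depth']>0; hs=cv2.cvtColor(x['image'],cv2.COLOR_BGR2HSV)
m=ok&(hs[...,0]>3)&(hs[...,0]<14)&(hs[...,1]>170)&(P[...,2]>.060)&(P[...,2]<.072)&(P[...,1]<-.15)
if m.sum()>10: q=P[m][:,:2]; c=q.mean(0); V=np.linalg.svd(q-c)[2][0]; V*=np.sign(V[1]); t_=(q-c)@V; print('gate top',m.sum(),(c+V*t_.min()).round(4),(c+V*t_.max()).round(4),'theta',np.arctan2(-V[0],V[1]).round(3))
E
python3 g.py "np.linspace(1.08,.55,8)"
```

```text
[ 0.4436 -0.3428  0.0044] [ 0.1 -0.1  0.9]
1.08 [0.011, 0.228, -0.048]
1.0 [0.0, 0.073, 0.01]
0.93 [0.0, 0.073, 0.015]
0.85 [0.0, 0.072, 0.021]
0.78 [0.0, 0.071, 0.027]
0.7 [0.0, 0.069, 0.032]
0.63 [0.0, 0.067, 0.038]
0.55 [0.0, 0.064, 0.043]
gate top 136 [ 0.5562 -0.3588] [ 0.4053 -0.2868] theta 1.126
```

Request:
{"api": "arm_command", "payload": {
  "series": [
    {"dp": [0,0.11,-0.024],"angular": [0,0,0],"gripper": 0},
    {"dp": [0,0.11,-0.024],"angular": [0,0,0],"gripper": 0},
    {"dp": [0,0.073,0.01],"angular": [0,0,0],"gripper": 0},
    {"dp": [0,0.073,0.015],"angular": [0,0,0],"gripper": 0},
    {"dp": [0,0.072,0.021],"angular": [0,0,0],"gripper": 0},
    {"dp": [0,0.071,0.027],"angular": [0,0,0],"gripper": 0},
    {"dp": [0,0.069,0.032],"angular": [0,0,0],"gripper": 0},
    {"dp": [0,0.067,0.038],"angular": [0,0,0],"gripper": 0}
  ]
}}

```text
clock: 35.45
position: [0.4779, -0.2671, 0.0084]
ee_rot: [0.707, 0.088, 0.696, -0.091]
contact_force: [0.1, -0.5, 0.9]
width: 0.0001
```

```bash
python3 g.py "np.linspace(.55,.15,8)"
```

```text
[ 0.4779 -0.2671  0.0084] [ 0.1 -0.5  0.9]
0.55 [0.045, 0.035, 0.021]
0.49 [0.0, 0.047, 0.036]
0.44 [0.001, 0.045, 0.039]
0.38 [0.001, 0.042, 0.042]
0.32 [0.001, 0.04, 0.045]
0.26 [0.001, 0.037, 0.047]
0.21 [0.001, 0.035, 0.05]
0.15 [0.001, 0.032, 0.052]
gate top 291 [ 0.5582 -0.3571] [ 0.4617 -0.2207] theta 0.616
```

Gate follows (θ 0.62). Continue.

Request:
{"api": "arm_command", "payload": {
  "series": [
    {"dp": [0.02,0.038,0.021],"angular": [0,0,0],"gripper": 0},
    {"dp": [0.01,0.047,0.036],"angular": [0,0,0],"gripper": 0},
    {"dp": [0.005,0.045,0.039],"angular": [0,0,0],"gripper": 0},
    {"dp": [0.001,0.042,0.042],"angular": [0,0,0],"gripper": 0},
    {"dp": [0.001,0.04,0.045],"angular": [0,0,0],"gripper": 0},
    {"dp": [0.001,0.037,0.047],"angular": [0,0,0],"gripper": 0},
    {"dp": [0.001,0.035,0.05],"angular": [0,0,0],"gripper": 0},
    {"dp": [0.001,0.032,0.052],"angular": [0,0,0],"gripper": 0}
  ]
}}

```text
clock: 36.5
position: [0.5301, -0.2382, 0.0037]
ee_rot: [0.707, 0.088, 0.696, -0.091]
contact_force: [0.5, -0.1, 1.8]
width: -0.0001
```

```bash
python3 g.py "np.linspace(.12,-.04,8)"
```

```text
[ 0.5301 -0.2382  0.0037] [ 0.5 -0.1  1.8]
0.12 [0.006, -0.014, 0.0]
0.1 [0.0, 0.011, 0.022]
0.07 [0.0, 0.011, 0.022]
0.05 [0.0, 0.01, 0.022]
0.03 [0.0, 0.01, 0.023]
0.01 [0.0, 0.009, 0.023]
-0.02 [0.0, 0.009, 0.023]
-0.04 [0.0, 0.008, 0.023]
gate top 255 [ 0.559  -0.3569] [ 0.5464 -0.2463] theta 0.114
```

Request:
{"api": "arm_command", "payload": {
  "series": [
    {"dp": [0,0.008,0.028],"angular": [0,0,0],"gripper": 0},
    {"dp": [0,0.01,0.035],"angular": [0,0,0],"gripper": 0},
    {"dp": [0,0.01,0.04],"angular": [0,0,0],"gripper": 0},
    {"dp": [0,0.01,0.04],"angular": [0,0,0],"gripper": 0},
    {"dp": [0,0.01,0.04],"angular": [0,0,0],"gripper": 0},
    {"dp": [0,0.01,0.04],"angular": [0,0,0],"gripper": 0},
    {"dp": [0,0.01,0.04],"angular": [0,0,0],"gripper": 0},
    {"dp": [0,0,0],"angular": [0,0,0],"gripper": 0}
  ]
}}

```text
clock: 37.55
position: [0.5398, -0.2376, 0.0041]
ee_rot: [0.691, 0.085, 0.713, -0.089]
contact_force: [-0.3, 0.9, 0.1]
width: 0.0
```

```bash
python3 g.py "[0]"
```

```text
[ 0.5398 -0.2376  0.0041] [-0.3  0.9  0.1]
0 [0.009, 0.011, 0.027]
gate top 242 [ 0.5598 -0.3568] [ 0.5566 -0.2277] theta 0.024
```

Request:
{"api": "arm_command", "payload": {
  "series": [
    {"dp": [0,0.015,0.06],"angular": [0,0,0],"gripper": 0},
    {"dp": [0,0.02,0.08],"angular": [0,0,0],"gripper": 0},
    {"dp": [0,0.02,0.08],"angular": [0,0,0],"gripper": 0},
    {"dp": [0,0.02,0.08],"angular": [0,0,0],"gripper": 0},
    {"dp": [0,0.015,0.06],"angular": [0,0,0],"gripper": 0},
    {"dp": [0,0.01,0.04],"angular": [0,0,0],"gripper": 0},
    {"dp": [0,0.01,0.04],"angular": [0,0,0],"gripper": 0},
    {"dp": [0,0.01,0.04],"angular": [0,0,0],"gripper": 0}
  ]
}}

```text
clock: 38.6
position: [0.5334, -0.2374, 0.006]
ee_rot: [0.644, 0.076, 0.756, -0.087]
contact_force: [-13.0, -1.5, 11.1]
width: 0.0001
```

```bash
python3 g.py "[0]"
```

```text
[ 0.5334 -0.2374  0.006 ] [-13.   -1.5  11.1]
0 [0.014, 0.014, 0.042]
gate top 258 [ 0.5596 -0.3564] [ 0.5566 -0.1886] theta 0.018
```

Request:
{"api": "arm_command", "payload": {
  "series": [
    {"dp": [0,-0.02,-0.08],"angular": [0,0,0],"gripper": 0},
    {"dp": [0,-0.03,-0.1],"angular": [0,0,0],"gripper": 0},
    {"dp": [0,-0.03,-0.1],"angular": [0,0,0],"gripper": 0},
    {"dp": [0,-0.02,-0.08],"angular": [0,0,0],"gripper": 0},
    {"dp": [0,0,0],"angular": [0,0,0],"gripper": 0},
    {"dp": [0,0,0],"angular": [0,0,0],"gripper": 0},
    {"dp": [0,0,0],"angular": [0,0,0],"gripper": 0},
    {"dp": [0,0,0],"angular": [0,0,0],"gripper": 0}
  ]
}}

```text
clock: 39.65
position: [0.4906, -0.2397, 0.0132]
ee_rot: [0.646, 0.076, 0.754, -0.087]
contact_force: [-0.2, -0.3, 0.1]
width: 0.0001
```

```bash
python3 g.py "[0]"
python3 - <<'E'
from h import *
x=grab('side'); y=grab('scene'); np.save('si13.npy',x,allow_pickle=True)
for n,d in (('side',x),('scene',y)):
    P=cloud(d); ok=d['depth']>0; hs=cv2.cvtColor(d['image'],cv2.COLOR_BGR2HSV)
    wood=ok&(hs[...,0]>13)&(hs[...,0]<28)&(P[...,2]>.054)&(P[...,2]<.064)&(P[...,1]<-.14)&(P[...,1]>-.4)&(P[...,0]>.53)&(P[...,0]<.7)
    for nm,m in (('back',wood&(P[...,0]>.655)),('+y',wood&(P[...,1]>-.19)&(P[...,0]<.65)),('-y',wood&(P[...,1]<-.345)&(P[...,0]<.65))):
        q=P[m][:,:2]
        if len(q)>8: c=q.mean(0); V=np.linalg.svd(q-c)[2][0]; print(n,nm,len(q),c.round(4),V.round(3),q.min(0).round(3),q.max(0).round(3))
qq=np.zeros((600,800,3),np.uint8); qq[:360,:480]=cv2.resize(x['image'][180:300,320:480],(480,360),interpolation=cv2.INTER_CUBIC)
qq[:360,480:800]=cv2.resize(y['image'][105:195,155:235],(320,360),interpolation=cv2.INTER_CUBIC); w=grab('wrist')['image']; qq[360:600,:320]=cv2.resize(w,(320,240))
qq[360:600,330:650]=cv2.resize(y['image'],(320,240)); cv2.imwrite('pics/m13.png',qq)
print(tool().round(3))
E
```

```text
[ 0.4906 -0.2397  0.0132] [-0.2 -0.3  0.1]
0 [0.019, 0.116, 0.392]
gate top 246 [ 0.5596 -0.3566] [ 0.5576 -0.244 ] theta 0.018
side back 215 [ 0.6698 -0.302 ] [-0. -1.] [ 0.657 -0.367] [ 0.679 -0.208]
side -y 151 [ 0.6006 -0.365 ] [-1.    -0.014] [ 0.556 -0.369] [ 0.65 -0.36]
scene back 151 [ 0.6711 -0.2641] [-0.007  1.   ] [ 0.655 -0.369] [ 0.678 -0.164]
scene +y 93 [ 0.5965 -0.1695] [ 1.    -0.007] [ 0.547 -0.177] [ 0.648 -0.162]
scene -y 52 [ 0.6042 -0.3611] [0.999 0.044] [ 0.558 -0.371] [ 0.649 -0.356]
[[-0.153  0.228  0.962  0.49 ]
 [ 0.002  0.973 -0.23  -0.24 ]
 [-0.988 -0.033 -0.15   0.013]
 [ 0.     0.     0.     1.   ]]
```

Request:
{"api": "arm_command", "payload": {
  "series": [
    {"dp": [-0.2,0,-0.1],"angular": [0,0,0],"gripper": 0},
    {"dp": [-0.3,0,-0.15],"angular": [0,0,0],"gripper": 0},
    {"dp": [-0.3,0,-0.15],"angular": [0,0,0],"gripper": 0},
    {"dp": [-0.3,0,-0.15],"angular": [0,0,0],"gripper": 0},
    {"dp": [-0.3,0,-0.15],"angular": [0,0,0],"gripper": 0},
    {"dp": [-0.2,0,-0.1],"angular": [0,0,0],"gripper": 0},
    {"dp": [0,0,0],"angular": [0,0,0],"gripper": 0},
    {"dp": [0,0,0],"angular": [0,0,0],"gripper": 0}
  ]
}}

```text
clock: 40.85
position: [0.4256, -0.2169, 0.2221]
ee_rot: [0.645, 0.076, 0.755, -0.087]
contact_force: [0.3, 0.0, -0.3]
width: 0.0004
```

```bash
python3 g.py "[0]"
python3 - <<'E'
from h import *
x=grab('side'); y=grab('scene'); w=grab('wrist'); S0=np.load('side0.npy',allow_pickle=True).item(); 
for n,d in (('side',x),('scene',y)):
    P=cloud(d); m=(d['depth']>0)&(np.hypot(P[...,0]-VM[0],P[...,1]-VM[1])<.018)&(P[...,2]>.105)&(P[...,2]<.2)
    if m.sum(): print(n,'core top',P[m][:,2].max().round(4))
df=cv2.absdiff(x['image'],S0['image']).max(-1)
for nm,(u0,v0,u1,v1) in dict(jar=(308,145,338,195),shards=(175,140,235,175),slab=(245,240,275,272)).items(): print(nm,'diff mean',df[v0:v1,u0:u1].mean().round(1))
qq=np.zeros((600,800,3),np.uint8); qq[:360,:480]=cv2.resize(x['image'][180:300,320:480],(480,360),interpolation=cv2.INTER_CUBIC)
qq[:360,480:800]=cv2.resize(y['image'][105:195,155:235],(320,360),interpolation=cv2.INTER_CUBIC); qq[360:600,:320]=cv2.resize(w['image'],(320,240))
qq[360:600,330:650]=cv2.resize(y['image'],(320,240)); cv2.imwrite('pics/m14.png',qq)
E
```

```text
[ 0.4256 -0.2169  0.2221] [ 0.3  0.  -0.3]
0 [1.653, 0.112, 1.22]
gate top 344 [ 0.5594 -0.3565] [ 0.5571 -0.1879] theta 0.014
side core top 0.1556
scene core top 0.156
jar diff mean 38.8
shards diff mean 9.7
slab diff mean 6.5
```

View pics/m14.png

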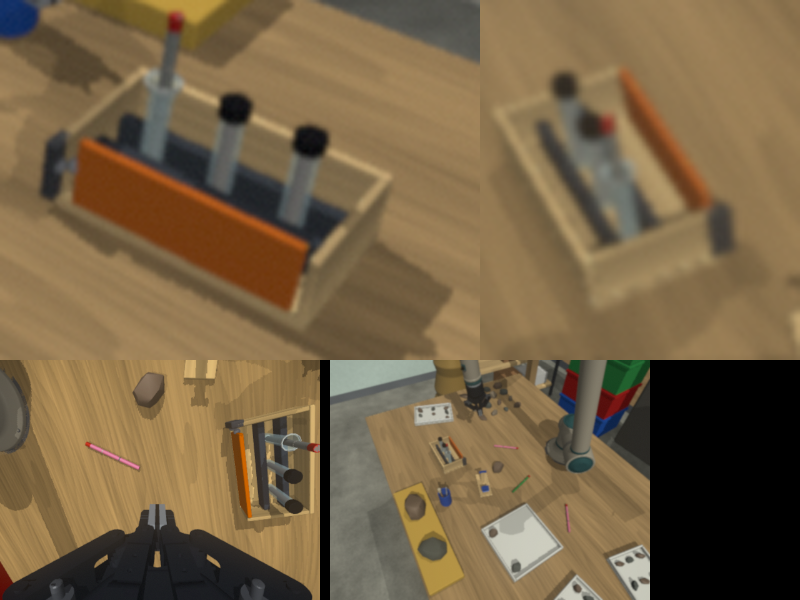

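Gate flush with the front, core standing in the vial with red up. The jar's pixel difference (38.8) needs a check before handing in.

Run:
```python
from h import *
for n in ('side','scene'):
    for d in (np.load(n+'0.npy',allow_pickle=True).item(),grab(n)):
        hs=cv2.cvtColor(d['image'],cv2.COLOR_BGR2HSV); P=cloud(d)
        m=(hs[...,0]>105)&(hs[...,0]<130)&(hs[...,1]>130)&(abs(P[...,0]-.72)<.08)&(abs(P[...,1])<.09)&(P[...,2]>.01)&(P[...,2]<.09)
        v,u_=np.nonzero(m); print(n,len(v),u_.mean().round(1),v.mean().round(1),u_.min(),u_.max(),v.min(),v.max(),np.median(P[m],0).round(3))
```

```text
side 531 322.7 174.6 313 333 158 189 [ 0.712 -0.015  0.053]
side 397 320.2 175.9 313 331 157 190 [ 0.708 -0.01   0.046]
scene 214 184.2 222.4 176 191 206 232 [0.736 0.021 0.055]
scene 220 184.4 222.4 176 192 206 232 [0.735 0.021 0.055]
```

```bash
python3 -c "
from rig import *
print(get_state()['clock'],get_state()['contact_force']); print(sign_off())"
```

```text
41.15 [-0.88085679 -0.81001353 -0.11585166]
the job is handed in; nothing more can be done
None
```

I did the whole job in the order asked and handed it in at 41.2 s, with the arm clear of everything. No verdict was reported.

- **Core in the rest:** I laid it in the blue rest with the red end up and let go. It lay against the stop, with the red end 139.7 mm up from the foot.
- **Core in the vial:** I took it again by the red end and lowered it into the empty vial until it stopped at about 3 N. After release it stands free with its top at about 0.156 m, against 0.154 m expected.
- **Gate:** I pushed it with at most about 17 N at the wrist. It reads 0.014 rad, which is within the measuring error of shut. It stayed there after I backed off, so I take the catch to be holding.
- **Jar and stones:** the jar is unmoved in the scene view. The side-view difference there came from a partly blocked view. The shards and slab look unchanged in the side picture.

Two things did not go as planned:

- **First grasp missed:** the fingers closed above the core, because their real tips lie about 37 mm short of the reported TCP, unlike the interface text. I measured this in the depth image, confirmed it by touching the tray floor, and worked with that offset from then on.
- **Tool tilt:** while pressing on the gate the tool tilted by about 9°, with no harm done.

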